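# Stack the trays of a small satellite

## Task

Build up the small satellite's stack on the blue-footed stand, one piece at a time from the bottom: first the battery tray, on it the flywheel tray, then the circuit-board tray, and last the antenna plate as the lid. Each piece goes on upright, centred over the one below and its long side along the stand's (either way round), set down without dropping it. The radio tray is a spare and stays where it is, as do the red spool, the screw dish and the screwdriver.

Things in the scene. Friction and masses are not known exactly. Their poses are not given: they have to be found in the camera images.
- battery: Aluminium tray 100 x 56 mm (x, y), flat underneath, with two grey cells (18 mm diameter, 65 mm long) lying side by side along x. Grip by the straight side rails along both long edges: outer faces 56 mm apart, top 14 mm above the underside. Four posts (10 mm diameter, at x +-43, y +-19 mm) rise to 32 mm above the underside and carry the next piece. Origin: centre of underside, z up. 240 g.
- wheel: Aluminium tray 100 x 56 mm (x, y), flat underneath, with one round dark steel flywheel (45 mm diameter, up to 22 mm above the underside) in its middle. Grip by the straight side rails along both long edges: outer faces 56 mm apart, top 14 mm above the underside. Four posts (10 mm diameter, at x +-43, y +-19 mm) rise to 28 mm above the underside and carry the next piece. Origin: centre of underside, z up. 220 g.
- board: Aluminium tray 100 x 56 mm (x, y), flat underneath, with a flat green circuit board with black chips and a white connector. Grip by the straight side rails along both long edges: outer faces 56 mm apart, top 14 mm above the underside. Four posts (10 mm diameter, at x +-43, y +-19 mm) rise to 24 mm above the underside and carry the next piece. Origin: centre of underside, z up. 130 g.
- antenna: Flat solid aluminium plate, 100 mm long (its x), 56 mm wide (its y), 12 mm thick, without rails or posts, flat underneath; a copper square patch (34 by 34 mm, 5 mm high) in the middle of its top. Gripped by its long edges, 56 mm apart. Origin: centre of the underside; z up. About 120 g.
- radio: Aluminium tray 100 x 56 mm (x, y), flat underneath, with a plain bright steel can (60 x 38 mm) and two small brass connectors: the spare, not to be moved. Grip by the straight side rails along both long edges: outer faces 56 mm apart, top 14 mm above the underside. Four posts (10 mm diameter, at x +-43, y +-19 mm) rise to 28 mm above the underside and carry the next piece. Origin: centre of underside, z up. 180 g.
- stand: Assembly stand, fixed to the table for the run: plain aluminium plate 116 mm long (its x), 72 mm wide (its y), on two blue feet across it (20 mm wide, 96 mm long, 12 mm high, sticking out 12 mm either side); its flat top is 20 mm above the table. The stack stands centred on it. Origin: centre of the underside, at table height; z up.
- spool: Red spool standing upright, 48 mm diameter, 50 mm high; not to be moved. Origin: centre of the underside.
- dish: Round open steel dish of small screws, 68 mm across the rim, 22 mm high; not to be moved. Origin: centre of the underside.
- driver: Screwdriver with black handle, about 180 mm long, lying across the far side of the table beyond the trays; not to be moved. Its x runs along it from handle to tip.
Mind the look-alikes: they are no part of the job. What is shaped like the antenna but brown is not meant.

How it is judged (in metres and radians):
On the way, in this order (a step that is already met when the one before it is completed fails the run):
1. the battery tray stands squarely on the stand and is let go (horizontal distance between battery and stand below 0.01 m and z of battery in the frame of stand between 0.015 and 0.025 m and angle between the x axis of battery and the x axis of stand, either way round below 0.21 rad and angle between battery's own z axis and vertical below 0.1 rad and contact force between battery and the fingers below 0.1 N), for 0.2 s.
2. the flywheel tray stands squarely on the battery tray and is let go (horizontal distance between wheel and battery below 0.01 m and z of wheel in the frame of battery between 0.027 and 0.037 m and angle between the x axis of wheel and the x axis of battery, either way round below 0.21 rad and angle between wheel's own z axis and vertical below 0.1 rad and contact force between wheel and the fingers below 0.1 N), for 0.2 s.
3. the circuit-board tray stands squarely on the flywheel tray and is let go (horizontal distance between board and wheel below 0.01 m and z of board in the frame of wheel between 0.023 and 0.033 m and angle between the x axis of board and the x axis of wheel, either way round below 0.21 rad and angle between board's own z axis and vertical below 0.1 rad and contact force between board and the fingers below 0.1 N), for 0.2 s.
At the end, for the whole second after the job is handed in: From the bottom on the stand: battery, flywheel, circuit-board tray, antenna plate, each resting on the one below (5 mm), centred within 10 mm, long sides within 12 degrees either way round, level within 5 degrees, at rest; radio tray, spool, dish, screwdriver moved under 30 mm (horizontal distance between battery and stand below 0.01 m and z of battery in the frame of stand between 0.015 and 0.025 m and angle between the x axis of battery and the x axis of stand, either way round below 0.21 rad and angle between each of battery, wheel, board, antenna's own z axis and vertical below 0.1 rad and linear speed of each of battery, wheel, board, antenna below 0.02 m/s and horizontal distance between wheel and battery below 0.01 m and z of wheel in the frame of battery between 0.027 and 0.037 m and angle between the x axis of wheel and the x axis of battery, either way round below 0.21 rad and horizontal distance between board and wheel below 0.01 m and z of board in the frame of wheel between 0.023 and 0.033 m and angle between the x axis of board and the x axis of wheel, either way round below 0.21 rad and horizontal distance between antenna and board below 0.01 m and z of antenna in the frame of board between 0.019 and 0.029 m and angle between the x axis of antenna and the x axis of board, either way round below 0.21 rad and distance of each of radio, spool, dish, driver from where it was at the start of the episode below 0.03 m); the robot touches nothing.
It fails at once if the spare radio tray, red spool, screw dish or screwdriver is moved by more than 30 mm (distance of any of radio, spool, dish, driver from where it was at the start of the episode above 0.03 m).
It fails at once if a piece of the stack is dropped (falls freely faster than 0.6 m/s, some 20 mm) ((linear speed of battery above 0.6 m/s and contact force between battery and the fingers below 0.01 N) or (linear speed of wheel above 0.6 m/s and contact force between wheel and the fingers below 0.01 N) or (linear speed of board above 0.6 m/s and contact force between board and the fingers below 0.01 N) or (linear speed of antenna above 0.6 m/s and contact force between antenna and the fingers below 0.01 N)).
It also fails if it takes over 112 s, if anything falls off the work surface, if the arm or the gripper's body presses on something with over 40 N, if the wrist force passes 120 N, or if a joint passes its speed limit or range.

## Robot

A 6-joint arm with a two-finger parallel gripper is mounted at the origin on the work surface. World frame = base frame: x ahead of the robot, y to its left, z up, the work surface at z = 0. Lengths are in m, angles in degrees, forces in N, time in s.
With the tool pointing down it reaches from about 0.275 to 0.775 m from the base axis. Payload 14.6 kg.
Tool frame: the origin (TCP) lies midway between the tips of the shut fingers; the grasp point (between the pads) lies 19 mm behind it; z points along the fingers, y is the direction in which the jaws open and shut (so a half turn about z gives the same grasp; the last joint's range is limited). The gripper opens to 85 mm and grips with 20 to 120 N. Pads are 22 mm wide; open, the fingers measure 114 mm over their backs; the gripper's body (76 mm by 85 mm) begins 54 mm behind the grasp point. The pads swing forward as they close: fully open they stand 13 mm farther back than shut.
Start: joints at [-84.357, 15.075, -2.767, 72.158, 0, 81.102], TCP at [0.132, -0.508, 0.191] pointing down, gripper open.
Joint ranges: [-151.79, 151.79], [-50.71, 97.33], [-67.44, 78.34], [-121.81, 120.89], [-77.56, 73.72], [-180, 180]. Speed limits (degrees/s): [108.29, 108.29, 147.25, 159.86, 180, 180].

## Interface

Orientations are given as [roll, pitch, yaw] about the fixed x, y, z axes, in that order (R = Rz(yaw) Ry(pitch) Rx(roll)).
In Python, from cell import r gives the robot as it stands.
- The arm moves only by the shell command python3 -m jog 'ROWS'. ROWS is a JSON object of lists of equal length, an entry for each row: "dr": the turn, a rotation vector about the tool's x, y, z normalised to -1 to 1, where 1 is pi rad, a list of three; "dp": the shift along the tool's x, y, z normalised to -1 to 1, where 1 is 200 mm, a list of three; "fingers": the opening, from -1 (shut) to 1 (fully open). A call has 1 to 20 rows; each row shifts and turns the commanded pose from where the row before left it, along the tool's axes as they then stand; what a row does not reach is not made up. A row lasts 1/12 s, in which the tool goes at most 41.7 mm and 7.16 degrees, less where a joint would pass 70% of its speed; a pose out of reach is approached as far as the arm can. A call with a number of a shift or a turn outside -1 to 1 is refused whole. A call with a gripper value outside its range is refused whole. The fingers move at their own pace and stop on an object; the grip force is fixed at half the most. Time passes only in rows, so rows that do not move let the fingers close. It gives the time, the measured TCP pose, the force and the opening at its end, in the units of the state.
- r.sense(): the state, without advancing time (a new reading comes with each control period).
- r.camera(name): name is "scene" or "top" or "wrist"; returns the picture (480x640x3 uint8, blue, green, red); there is no depth.
- r.calibration(name): a dict with "camera_matrix" (3x3 intrinsics, pixels), "extrinsics" (4x4, takes a point from camera to world coordinates); the wrist camera has in their place "T_tool_cam" (4x4, takes a point from camera to tool coordinates, whose origin is the TCP and whose axes are the flange's). Camera axes: x right, y up, looking along -z (the intrinsics and any distortion apply to the point x, -y, -z); pixel columns grow to the right and rows downward; lengths in m; the calibration is good to about 2 mm. A picture is of the moment at which its call begins: read the wrist's pose just before it. calibration takes no time and is no camera call.
- r.close_job(): hands the job in, once; it reports no verdict.
Trained networks look in the newest picture that a camera, given by its name, has taken for a name from the list of things; names that differ only in an ending like _2 or _b are one class to them, and where a whole thing is asked for, a point or a joint stands for the part that bears it (a point fixed in the world has none). Each returns a list of dicts, best first, with "confidence" (0 to 1); they miss things now and then, are a little off and sometimes report something else, mostly with a low value. They report only what shows in the picture. A call takes as long as a camera call. They do not tell look-alikes from the thing itself.
- r.boxes_of(name, camera): "position" ([row, column] in pixels, amid what is visible of it).
- r.landmark_of(name, camera): "position" ([row, column] in pixels: a listed point, or the origin of a listed thing).
The state is a dict: "time": time; "q": joint angles; "joint_velocities": joint speeds; "tau": joint torques, N m; "eef_pos": TCP position; "ee_rot": TCP orientation; "wrist_force": force on the tool from outside, world axes, zero at the start; "moment": the same for the moment, N m; "opening": finger opening in m.
Only numpy, scipy, OpenCV 4.12 (cv2) and the standard library are available. Lean on these libraries where they do the work, as an engineer would, in place of code of your own. Each camera call takes 0.05 s, during which the arm holds its last target.

## Working session

There is one attempt and no reset: what is moved stays moved. The work goes in short steps, Python scripts to look and compute and a shell command to move; the robot and the scene stay as the last step left them, time stands still between calls to the robot, and variables do not carry over. Pictures are saved under pics/ and viewed, and the job is handed in when it is done.

```bash
ls; mkdir -p pics; python3 - <<'E'
from cell import r
import cv2
s=r.sense(); print(s)
for n in ("scene","top","wrist"):
    im=r.camera(n); cv2.imwrite(f"pics/{n}0.png",im); print(n,r.calibration(n))
for n in ["battery","wheel","board","antenna","radio","stand","spool","dish","driver"]:
    print(n,[(x['position'],round(x['confidence'],2)) for x in r.landmark_of(n,"top")][:4])
E
```

```text
pics
{'time': 0.0, 'q': array([-8.43555188e+01,  1.50994632e+01, -2.80475875e+00,  7.21587342e+01,
        2.40394323e-04,  8.11045763e+01]), 'joint_velocities': array([-0.02345004,  0.00023507,  0.04790568, -0.17438987, -0.04045639,
        0.01666606]), 'tau': array([-3.79101175e-05, -6.37614298e+01,  3.84561646e+01,  1.35890566e-02,
       -1.51844370e-04, -1.06186062e-05]), 'eef_pos': array([ 0.13179026, -0.50785043,  0.19081306]), 'ee_rot': array([-1.79937838e+02, -9.97250431e-03,  1.45398994e+01]), 'wrist_force': array([-0.17398451,  0.6714933 , -0.48536124]), 'moment': array([-0.02606625,  0.01934412,  0.01788692]), 'opening': 0.08512383164513905}
scene {'camera_matrix': array([[574.61549283,   0.        , 327.54176534],
       [  0.        , 574.61549283, 238.38576117],
       [  0.        ,   0.        ,   1.        ]]), 'extrinsics': array([[ 0.65375333, -0.65342921,  0.38162397,  1.17777158],
       [ 0.75656277,  0.57428941, -0.31273704, -0.54882421],
       [-0.01481108,  0.49317536,  0.86980382,  1.46059884],
       [ 0.        ,  0.        ,  0.        ,  1.        ]])
[... 604 characters left out ...]
.        ]]), 'T_tool_cam': array([[-8.75860944e-04,  9.44968544e-01,  3.27160028e-01,
         8.51895747e-02],
       [ 9.99999615e-01,  8.10649729e-04,  3.35683161e-04,
         3.74975701e-04],
       [ 5.19978404e-05,  3.27160196e-01, -9.44968890e-01,
        -1.81611796e-01],
       [ 0.00000000e+00,  0.00000000e+00,  0.00000000e+00,
         1.00000000e+00]])}
battery [([272.4, 387.9], 0.59)]
wheel [([188.1, 300.0], 0.94)]
board [([278.8, 297.3], 0.68)]
antenna [([233.2, 476.5], 0.83), ([362.9, 496.2], 0.71), ([295.7, 460.9], 0.59)]
radio [([280.3, 123.2], 0.61)]
stand [([205.7, 390.0], 0.66)]
spool [([204.4, 205.0], 0.63)]
dish [([280.7, 203.9], 0.95)]
driver [([137.6, 262.4], 0.92)]
```

View pics/top0.png

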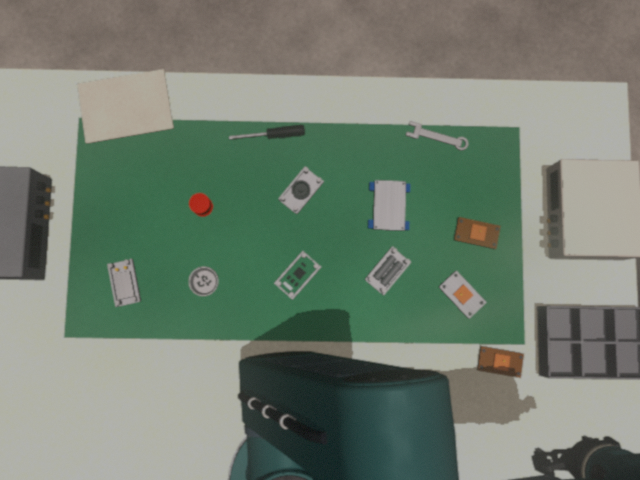

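View pics/scene0.png

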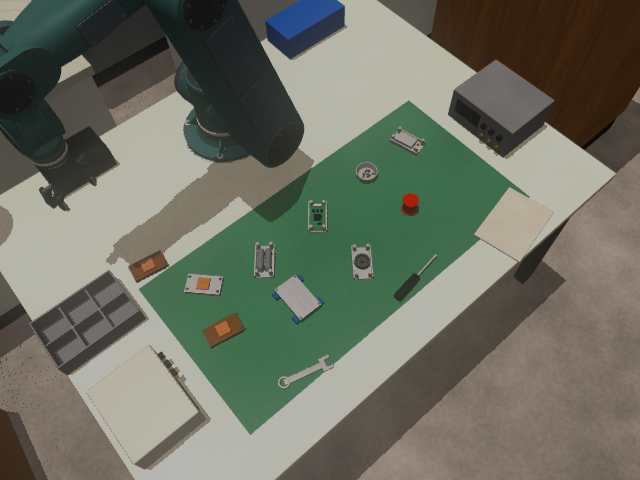

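View pics/wrist0.png

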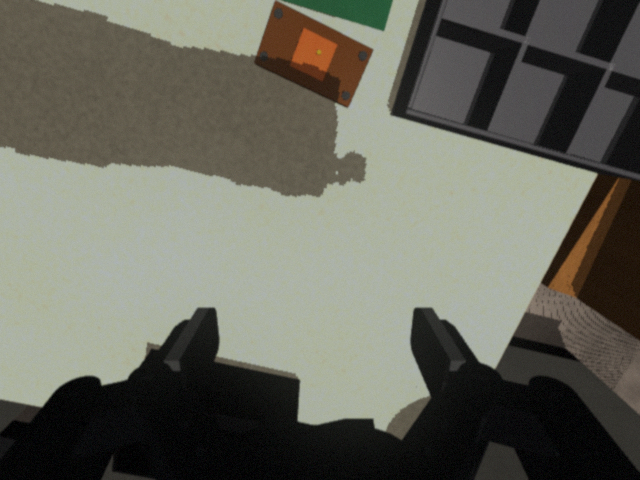

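Top view shows three antenna-shaped plates: brown at (row 233, col 476), brown at (362, 500), and silver with a copper patch at (295, 463). The silver one fits "aluminium" and is the one meant. The other pieces are battery (271,388), wheel (190,301), board (275,298), stand (205,390) and radio (282,123). I'll confirm with crops and measure the poses.

```bash
cat > h.py <<'E'
import numpy as np, cv2
from scipy.spatial.transform import Rotation as R
from cell import r
def campose(cam,s=None):
    c=r.calibration(cam)
    if cam!="wrist": return c['camera_matrix'],c['extrinsics']
    s=s or r.sense()
    T=np.eye(4);T[:3,:3]=R.from_euler('xyz',s['ee_rot'],degrees=True).as_matrix();T[:3,3]=s['eef_pos']
    return c['camera_matrix'],T@c['T_tool_cam']
def unproj(K,T,rc,z):
    rc=np.atleast_2d(rc)
    d=np.stack([(rc[:,1]-K[0,2])/K[0,0],-(rc[:,0]-K[1,2])/K[1,1],-np.ones(len(rc))],1)@T[:3,:3].T
    return T[:3,3]+d*((z-T[2,3])/d[:,2])[:,None]
def proj(K,T,P):
    p=(np.atleast_2d(P)-T[:3,3])@T[:3,:3]
    return np.stack([K[1,2]-K[1,1]*p[:,1]/p[:,2]*-1*-1*-1 if 0 else K[1,2]+K[1,1]*p[:,1]/p[:,2], K[0,2]-K[0,0]*p[:,0]/p[:,2]],1)
def rectpose(im,K,T,rc,z,half=45,show=None):
    """min-area rectangle of the non-green blob at pixel rc, in world at height z"""
    r0,c0=int(rc[0]),int(rc[1]);a=max(r0-half,0);b=max(c0-half,0)
    cr=im[a:r0+half,b:c0+half]
    hsv=cv2.cvtColor(cr,cv2.COLOR_BGR2HSV)
    m=((hsv[...,1]<90)&(hsv[...,2]>110)).astype(np.uint8)
    m=cv2.morphologyEx(m,cv2.MORPH_CLOSE,np.ones((3,3)))
    n,l,st,ce=cv2.connectedComponentsWithStats(m)
    k=1+np.argmin([np.hypot(*(ce[i]-[c0-b,r0-a]))-0.01*st[i,4] for i in range(1,n)])
    pts=np.argwhere(l==k)+[a,b]
    w=unproj(K,T,pts,z)[:,:2]
    rect=cv2.minAreaRect((w*1000).astype(np.float32))
    (cx,cy),(sw,sh),an=rect
    if sh>sw: sw,sh,an=sh,sw,an+90
    return cx,cy,(an+90)%180-90,sw,sh,len(pts)
E
python3 - <<'E'
from h import *
im=cv2.imread("pics/top0.png");K,T=campose("top")
for n,rc,z in [("battery",(271,388),.02),("wheel",(190,301),.02),("board",(275,298),.02),("antenna",(295,463),.012),("radio",(282,123),.02),("stand",(205,390),.02)]:
    print(n,np.round(rectpose(im,K,T,rc,z,32),1))
tiles=[cv2.resize(im[a-33:a+33,b-33:b+33],(260,260),interpolation=cv2.INTER_CUBIC) for a,b in [(271,388),(190,301),(275,298),(295,463),(282,123),(205,390)]]
cv2.imwrite("pics/crops0.png",np.vstack([np.hstack(tiles[:3]),np.hstack(tiles[3:])]))
E
```

```text
battery [ 473.3 -210.4  -39.5  107.5   62.   874. ]
wheel [659.4  -4.7 -39.  106.9  62.5 869. ]
board [459.6  -1.8 -40.4 105.2  61.6 673. ]
antenna [ 412.1 -384.6   89.7  146.4  130.3 2164. ]
radio [ 434.6  396.3   14.   105.8   60.  1204. ]
stand [ 627.4 -213.9   -0.   121.4   77.1 1632. ]
```

View pics/crops0.png

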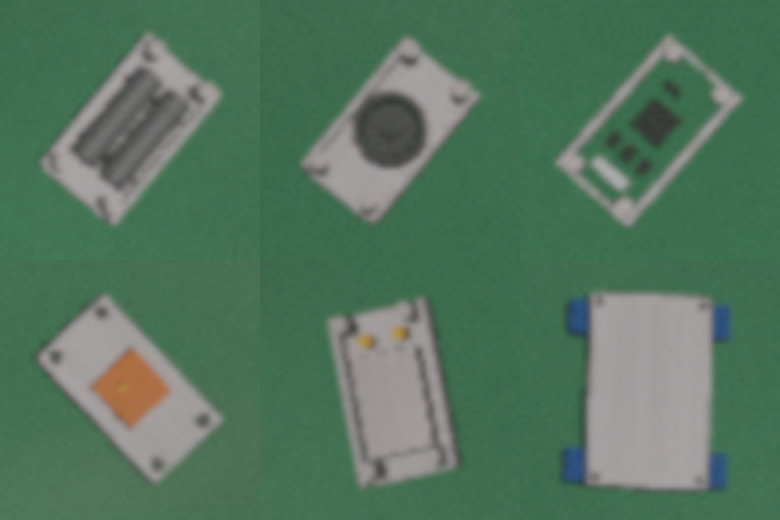

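```bash
python3 -m jog '{"dp":[[0.17,-0.085,0.017],[0.17,-0.085,0.017],[0.17,-0.085,0.017],[0.17,-0.085,0.017],[0.17,-0.085,0.017],[0.17,-0.085,0.017],[0.17,-0.085,0.017],[0.17,-0.085,0.017],[0.17,-0.085,0.017],[0.17,-0.085,0.017],[0.17,-0.085,0.017],[0.16,-0.08,0.017],[0,0,0],[0,0,0],[0,0,0],[0,0,0],[0,0,0],[0,0,0],[0,0,0],[0,0,0]],"dr":[[0,0,0],[0,0,0],[0,0,0],[0,0,0],[0,0,0],[0,0,0],[0,0,0],[0,0,0],[0,0,0],[0,0,0],[0,0,0],[0,0,0],[0,0,-0.0389],[0,0,-0.0389],[0,0,-0.0389],[0,0,-0.0389],[0,0,-0.0389],[0,0,-0.0389],[0,0,-0.0389],[0,0,-0.0389]],"fingers":[1,1,1,1,1,1,1,1,1,1,1,1,1,1,1,1,1,1,1,1]}'
python3 -m jog '{"dp":[[0,0,0],[0,0,0],[0,0,0],[0,0,0],[0,0,0],[0,0,0],[0,0,0],[0,0,0],[0,0,0],[0,0,0],[0,0,0],[0,0,0]],"dr":[[0,0,-0.0389],[0,0,-0.0389],[0,0,-0.0389],[0,0,-0.0389],[0,0,-0.0389],[0,0,-0.0389],[0,0,-0.0389],[0,0,-0.0389],[0,0,-0.0389],[0,0,-0.0389],[0,0,0],[0,0,0]],"fingers":[1,1,1,1,1,1,1,1,1,1,1,1]}'
```

```text
time: 2.27
eef_pos: [0.4738, -0.2097, 0.1505]
ee_rot: [180.0, -0.0, 70.9]
wrist_force: [-0.3, 0.3, 0.5]
opening: 0.0856
time: 3.27
eef_pos: [0.4738, -0.2097, 0.1505]
ee_rot: [-180.0, -0.0, 140.4]
wrist_force: [0.2, 0.1, -0.7]
opening: 0.0853
```

```bash
cat > look.py <<'E'
import sys
from h import *
# usage: look.py tag name [cams]
tag,name=sys.argv[1:3]
s=r.sense(); im=r.camera("wrist"); K,T=campose("wrist",s)
print(np.round(s['eef_pos'],4),np.round(s['ee_rot'],2))
for nm in name.split(','):
    L=r.landmark_of(nm,"wrist"); print(nm,[(np.round(x['position'],1).tolist(),round(x['confidence'],2),np.round(unproj(K,T,x['position'],0.0)[0,:2],4).tolist()) for x in L[:3]])
cv2.imwrite(f"pics/{tag}.png",im)
np.savez(f"pics/{tag}.npz",K=K,T=T)
E
python3 look.py w1 battery
```

```text
[ 0.4738 -0.2097  0.1505] [-180.     -0.    140.35]
battery []
```

View pics/w1.png

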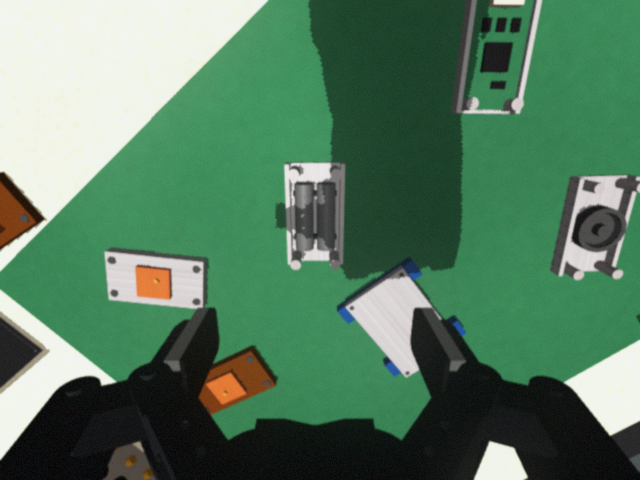

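```bash
cat > fit.py <<'E'
import sys
from h import *
from scipy.optimize import minimize
H={'battery':32,'wheel':28,'board':24,'radio':28}
def hulls(name,z0):
    def box(x0,x1,y0,y1,za,zb): return np.array([[x,y,z] for x in(x0,x1) for y in(y0,y1) for z in(za,zb)])/1000.
    if name=='stand': B=[box(-58,58,-36,36,12,20)]
    elif name=='antenna': B=[box(-50,50,-28,28,0,12),box(-17,17,-17,17,12,17)]
    else:
        B=[box(-50,50,-28,28,0,14)]
        a=np.arange(12)*np.pi/6
        for x in(-43,43):
            for y in(-19,19):
                B.append(np.array([[x+5*np.cos(t),y+5*np.sin(t),z] for t in a for z in(14,H[name])])/1000.)
    return [b+[0,0,z0] for b in B]
def render(p,B,K,T,shape,off):
    m=np.zeros(shape,np.uint8);c,s=np.cos(p[2]),np.sin(p[2])
    Rz=np.array([[c,-s,0],[s,c,0],[0,0,1]])
    for b in B:
        q=proj(K,T,b@Rz.T+[p[0],p[1],0])[:,::-1]-off
        h=cv2.convexHull(((q+.5)*S-.5).astype(np.float32))
        cv2.fillConvexPoly(m,np.round(h*16).astype(np.int32),255,cv2.LINE_AA,4)
    return m
S=4
def fit(name,im,K,T,p0,z0=0.,out=None,half=70):
    c=proj(K,T,[[p0[0],p0[1],z0+.01]])[0].astype(int)
    off=np.array([max(c[1]-half,0),max(c[0]-half,0)])
    cr=im[off[1]:c[0]+half,off[0]:c[1]+half]
    big=cv2.resize(cr,None,fx=S,fy=S,interpolation=cv2.INTER_LINEAR)
    f=big.astype(float)
    green=(f[...,1]>1.25*f[...,2]) 
    m=(~green).astype(np.uint8)*255
    B=hulls(name,z0)
    if name=='stand':
        m[(f[...,0]>1.3*f[...,2])]=0
    m=cv2.morphologyEx(m,cv2.MORPH_OPEN,np.ones((7,7)))
    # keep what is near the first guess, and fill holes
    near=cv2.dilate(render(p0,B,K,T,m.shape,off),np.ones((81,81)))
    m[near==0]=0
    n,l,st,ce=cv2.connectedComponentsWithStats(m); k=1+np.argmax(st[1:,4]); m=(l==k).astype(np.uint8)*255
    cs,_=cv2.findContours(m,cv2.RETR_EXTERNAL,cv2.CHAIN_APPROX_NONE); cv2.drawContours(m,cs,-1,255,-1)
    M=m/255.
    def cost(p): return np.abs(render([p[0]/1e3,p[1]/1e3,p[2]/50],B,K,T,m.shape,off)/255.-M).sum()/M.sum()
    best=None
    x=np.array([p0[0]*1e3,p0[1]*1e3,p0[2]*50])
    for step in (6,1.5):
        sim=np.vstack([x]+[x+step*np.eye(3)[i] for i in range(3)])
        res=minimize(cost,x,method='Nelder-Mead',options=dict(initial_simplex=sim,xatol=.02,fatol=1e-5)); x=res.x
    p=[x[0]/1e3,x[1]/1e3,x[2]/50]
    if out:
        v=big.copy(); rr=render(p,B,K,T,m.shape,off)
        for mm,col in((m,(0,0,255)),((rr>127).astype(np.uint8)*255,(255,255,0))):
            cs,_=cv2.findContours(mm,cv2.RETR_EXTERNAL,cv2.CHAIN_APPROX_NONE);cv2.drawContours(v,cs,-1,col,1)
        cv2.imwrite(out,v)
    return np.array([p[0],p[1],np.degrees(p[2])]),res.fun
def load(tag):
    d=np.load(f"pics/{tag}.npz");return cv2.imread(f"pics/{tag}.png"),d['K'],d['T']
E
python3 - <<'E'
from fit import *
im,K,T=load("w1")
for n,p in [('battery',(.4733,-.2104,-39.5)),('wheel',(.659,-.0047,-39)),('antenna',(.415,-.375,52)),('stand',(.627,-.214,0))]:
    q,c=fit(n,im,K,T,(p[0],p[1],np.radians(p[2])),out=f"pics/fw1_{n}.png"); print('wrist',n,np.round(q,4),round(c,3))
im=cv2.imread("pics/top0.png");K,T=campose("top")
for n,p in [('battery',(.4733,-.2104,-39.5)),('wheel',(.659,-.0047,-39)),('board',(.459,-.0018,-40)),('antenna',(.415,-.375,52)),('stand',(.627,-.214,0)),('radio',(.434,.396,14))]:
    q,c=fit(n,im,K,T,(p[0],p[1],np.radians(p[2])),out=f"pics/ft1_{n}.png",half=40); print('top',n,np.round(q,4),round(c,3))
a=cv2.imread("pics/fw1_battery.png")
b=cv2.resize(cv2.imread("pics/fw1_stand.png"),(280,280)); cc=cv2.resize(cv2.imread("pics/fw1_antenna.png"),(280,280))
cv2.imwrite("pics/m1.png",np.hstack([cv2.resize(a,(480,560))[:,:],np.vstack([b,cc])]))
E
```

```text
wrist battery [  0.4761  -0.2109 -39.3474] 0.027
wrist wheel [ 6.62600e-01 -5.40000e-03 -3.84716e+01] 0.041
wrist antenna [ 0.4242 -0.3844 44.0654] 0.068
wrist stand [ 0.6291 -0.2135 -1.6985] 0.067
top battery [  0.4734  -0.2112 -38.6729] 0.048
top wheel [ 6.6010e-01 -4.7000e-03 -3.8148e+01] 0.035
top board [ 4.59500e-01 -1.30000e-03 -4.02694e+01] 1.8
top antenna [ 0.4215 -0.3855 43.7581] 0.032
top stand [ 0.6272 -0.2137 -1.3953] 0.029
top radio [ 0.4351  0.3979 14.0132] 0.015
```

View pics/m1.png

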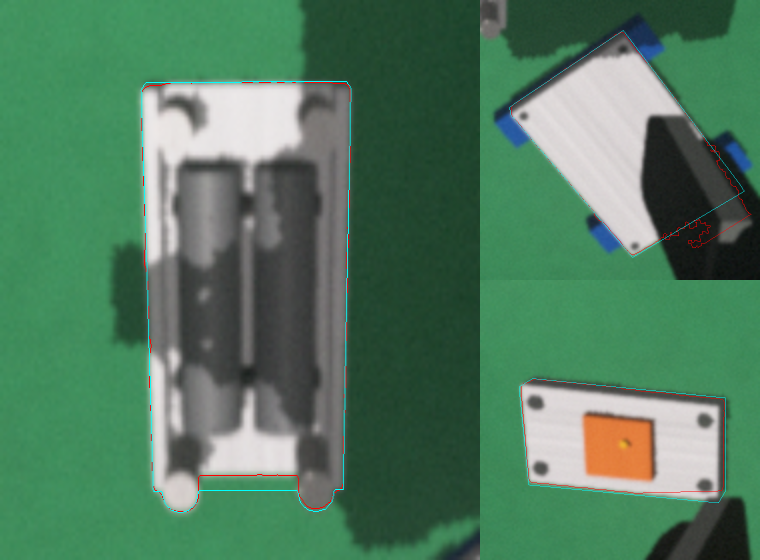

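```bash
python3 -m jog '{"dp":[[0,0,0],[0,0,0],[0,0,0],[0,0,0],[0,0,0],[0,0,0]],"dr":[[0,0,0],[0,0,0],[0,0,0],[0,0,0],[0,0,0],[0,0,0]],"fingers":[0.32,0.32,0.32,0.32,0.32,0.32]}'
python3 - <<'E'
import re
s=open('fit.py').read()
s=s.replace("B=[box(-50,50,-28,28,0,14)]","B=[box(-50,50,-28,28,0,4),box(-50,50,25,28,0,14),box(-50,50,-28,-25,0,14)]").replace("for z in(14,H[name])","for z in(4,H[name])")
open('fit.py','w').write(s)
E
python3 look.py w2 battery
python3 - <<'E'
from fit import *
im,K,T=load("w2")
for n,p in [('battery',(.4733,-.2104,-39.5)),('wheel',(.659,-.0047,-39)),('antenna',(.421,-.385,44)),('stand',(.627,-.214,-1.4))]:
    q,c=fit(n,im,K,T,(p[0],p[1],np.radians(p[2])),out=f"pics/fw2_{n}.png"); print('wrist',n,np.round(q,4),round(c,3))
im=cv2.imread("pics/top0.png");K,T=campose("top")
for n,p in [('battery',(.4733,-.2104,-39.5)),('wheel',(.659,-.0047,-39)),('radio',(.434,.396,14))]:
    q,c=fit(n,im,K,T,(p[0],p[1],np.radians(p[2])),half=40); print('top',n,np.round(q,4),round(c,3))
E
```

```text
time: 3.87
eef_pos: [0.4738, -0.2097, 0.1505]
ee_rot: [-180.0, -0.0, 140.6]
wrist_force: [-1.0, 0.8, -0.3]
opening: 0.0568
[ 0.4738 -0.2097  0.1505] [-180.     -0.    140.56]
battery [([212.1, 312.6], 0.73, [0.4742, -0.212])]
wrist battery [  0.4761  -0.211  -39.2943] 0.011
wrist wheel [ 6.62800e-01 -5.20000e-03 -3.82299e+01] 0.028
wrist antenna [ 0.4243 -0.3846 43.7584] 0.044
wrist stand [ 0.6291 -0.2134 -1.4908] 0.143
top battery [  0.4741  -0.2115 -38.5631] 0.054
top wheel [ 6.60900e-01 -5.30000e-03 -3.79816e+01] 0.041
top radio [ 0.4357  0.3982 14.0077] 0.021
```

View pics/w2.png

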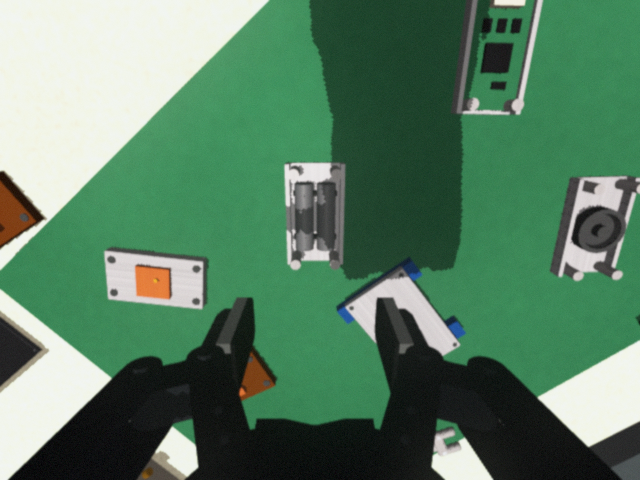

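View pics/fw2_battery.png

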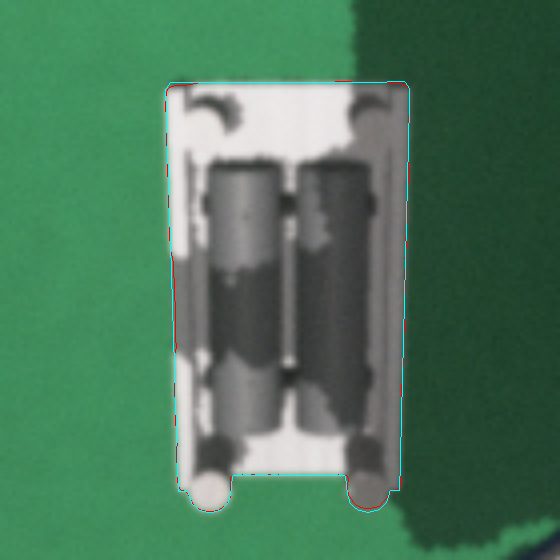

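```bash
python3 - <<'E'
from fit import *
im,K,T=load("w2"); im1,_,_=load("w1")
def e(c): return cv2.convertScaleAbs(cv2.resize(c,None,fx=3,fy=3,interpolation=cv2.INTER_CUBIC),alpha=2.0)
cv2.imwrite("pics/tip.png",np.vstack([e(im[280:380,195:435]),e(im1[280:380,195:435])]))
E
```

```text
(no output)
```

View pics/tip.png

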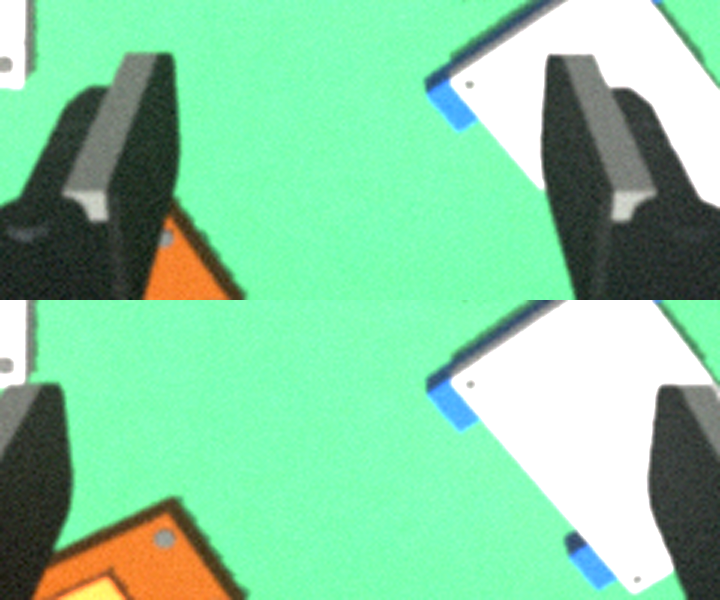

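```bash
python3 - <<'E'
from fit import *
s=r.sense()
im=r.camera("scene");K,T=campose("scene")
Rm=R.from_euler('xyz',s['ee_rot'],degrees=True).as_matrix()
v=cv2.resize(im[100:340,120:400],None,fx=2.8,fy=2.4*2.8/2.4,interpolation=cv2.INTER_CUBIC)
for z,col in((0,(0,0,255)),(-.044,(255,0,255))):
  for x in(-.011,.011):
    for y in(-.028,.028):
      p=proj(K,T,s['eef_pos']+Rm@[x,y,z])[0]; print(z,x,y,np.round(p))
      cv2.circle(v,(int((p[1]-120)*2.8),int((p[0]-100)*2.8)),3,col,1)
cv2.imwrite("pics/sc1.png",v)
E
```

```text
0 -0.011 -0.028 [239. 247.]
0 -0.011 0.028 [238. 268.]
0 0.011 -0.028 [232. 247.]
0 0.011 0.028 [231. 268.]
-0.044 -0.011 -0.028 [231. 244.]
-0.044 -0.011 0.028 [230. 266.]
-0.044 0.011 -0.028 [223. 245.]
-0.044 0.011 0.028 [223. 267.]
```

View pics/sc1.png

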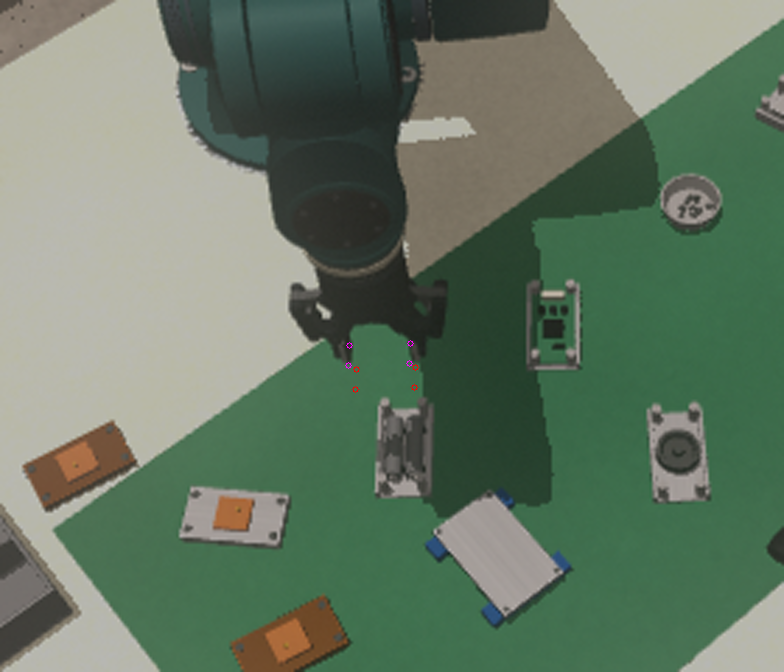

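The scene view shows the real finger tips at the magenta points, about 44 mm above where the reported TCP puts them. The wrist view agrees. I'll descend in stages and check.

```bash
python3 -m jog '{"dp":[[-0.009,0,0],[0,0,0.1],[0,0,0.15],[0,0,0.15],[0,0,0.15],[0,0,0.15],[0,0,0.05],[0,0,0]],"dr":[[0,0,0],[0,0,0],[0,0,0],[0,0,0],[0,0,0],[0,0,0],[0,0,0],[0,0,0]],"fingers":[1,1,1,1,1,1,1,1]}'
python3 look.py w3 battery
python3 - <<'E'
from fit import *
im=r.camera("scene")
v=cv2.resize(im[150:300,180:380],None,fx=3.5,fy=3.5,interpolation=cv2.INTER_CUBIC)
cv2.imwrite("pics/sc2.png",v)
E
```

```text
time: 4.68
eef_pos: [0.4738, -0.21, -0.0019]
ee_rot: [-180.0, -0.2, 140.6]
wrist_force: [-0.7, 0.5, -1.0]
opening: 0.0856
[ 0.4738 -0.21   -0.0019] [-179.97   -0.24  140.57]
battery [([279.2, 314.7], 0.57, [0.4763, -0.2114])]
```

View pics/w3.png

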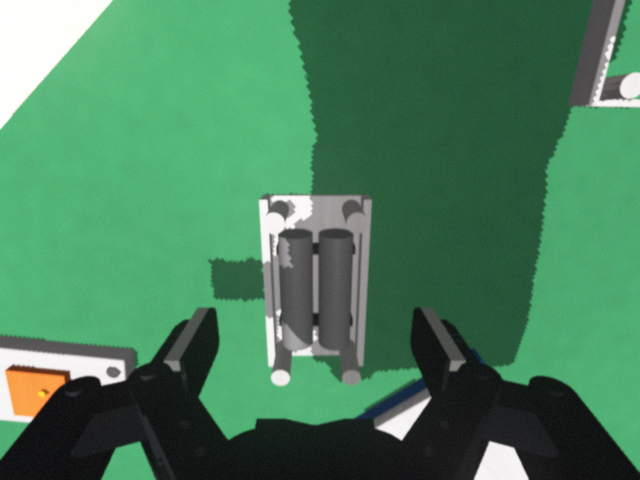

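View pics/sc2.png

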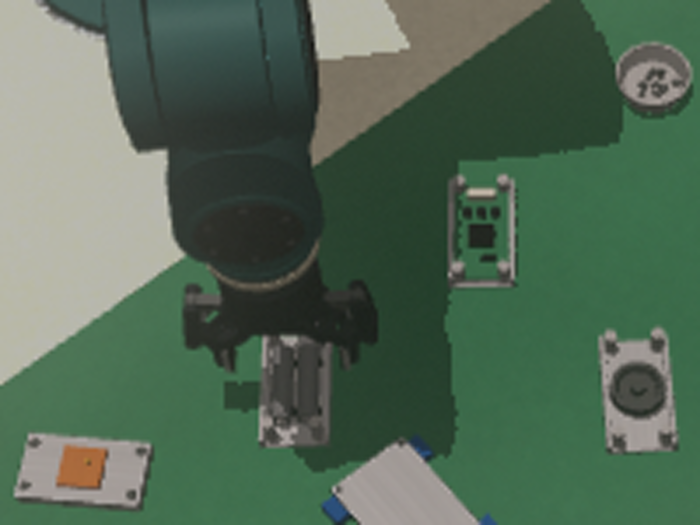

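```bash
python3 -m jog '{"dp":[[-0.008,0,0.08],[0,0,0.08],[0,0,0.03],[0,0,0],[0,0,0]],"dr":[[0,0,0],[0,0,0],[0,0,0],[0,0,0],[0,0,0]],"fingers":[1,1,1,1,1]}'
python3 look.py w4 battery
```

```text
time: 5.25
eef_pos: [0.4769, -0.2122, -0.0367]
ee_rot: [180.0, 0.0, 140.6]
wrist_force: [-0.7, 0.1, -0.3]
opening: 0.0857
[ 0.4769 -0.2122 -0.0367] [1.7999e+02 4.0000e-02 1.4058e+02]
battery [([304.6, 314.2], 0.66, [0.4767, -0.2117])]
```

View pics/w4.png

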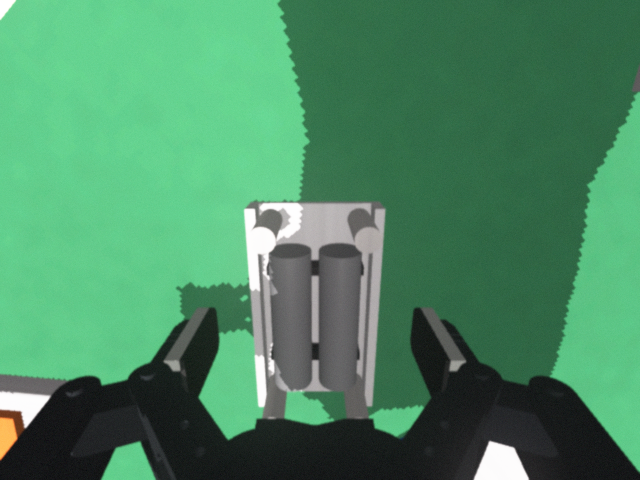

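```bash
python3 -m jog '{"dp":[[0.01,0,0.017],[0,0,0],[0,0,0],[0,0,0],[0,0,0],[0,0,0],[0,0,0],[0,0,0],[0,0,0],[0,0,0],[0,0,0],[0,0,0]],"dr":[[0,0,0],[0,0,0],[0,0,0],[0,0,0],[0,0,0],[0,0,0],[0,0,0],[0,0,0],[0,0,0],[0,0,0],[0,0,0],[0,0,0]],"fingers":[1,1,-1,-1,-1,-1,-1,-1,-1,-1,-1,-1]}'
python3 look.py w5 battery
```

```text
time: 6.35
eef_pos: [0.4751, -0.2107, -0.0404]
ee_rot: [180.0, 0.0, 140.6]
wrist_force: [-1.4, 1.3, 9.6]
opening: 0.0544
[ 0.4751 -0.2107 -0.0404] [1.7999e+02 3.0000e-02 1.4058e+02]
battery [([424.2, 4.4], 0.74, [0.4233, -0.3847]), ([313.4, 311.8], 0.59, [0.4761, -0.2127])]
```

View pics/w5.png

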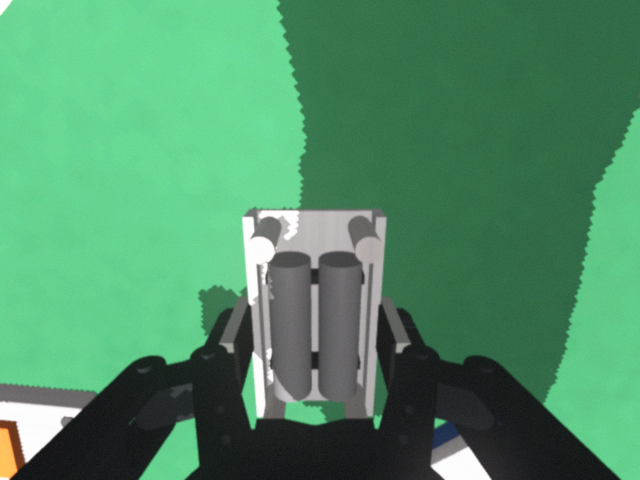

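```bash
python3 -m jog '{"dp":[[0,0,-0.02],[0,0,-0.05],[0,0,-0.1],[0,0,-0.15],[0,0,-0.15],[0,0,-0.1],[0,0,0],[0,0,0],[0,0,0]],"dr":[[0,0,0],[0,0,0],[0,0,0],[0,0,0],[0,0,0],[0,0,0],[0,0,0],[0,0,0],[0,0,0]],"fingers":[-1,-1,-1,-1,-1,-1,-1,-1,-1]}'
python3 look.py w6 battery
```

```text
time: 7.2
eef_pos: [0.4744, -0.2103, 0.0721]
ee_rot: [-180.0, -0.1, 140.6]
wrist_force: [-0.4, -0.3, -3.0]
opening: 0.0543
[ 0.4744 -0.2103  0.0721] [-1.7999e+02 -8.0000e-02  1.4057e+02]
battery [([313.1, 315.8], 0.82, [0.5294, -0.2537])]
```

View pics/w6.png

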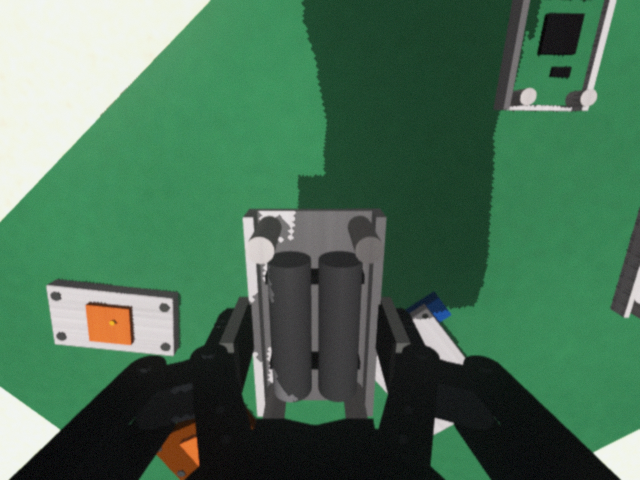

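```bash
python3 -m jog '{"dp":[[0,0,0],[0,0,0],[0,0,0],[0,0,0],[0,0,0],[0,0,0],[-0.06,0.004,0],[-0.12,0,0],[-0.15,0,0],[-0.15,0,0],[-0.12,0,0],[-0.1,0,0],[-0.068,0,0],[0,0,0],[0,0,0],[0,0,0]],"dr":[[0,0,-0.0351],[0,0,-0.0351],[0,0,-0.0351],[0,0,-0.0351],[0,0,-0.0351],[0,0,-0.0351],[0,0,0],[0,0,0],[0,0,0],[0,0,0],[0,0,0],[0,0,0],[0,0,0],[0,0,0],[0,0,0],[0,0,0]],"fingers":[-1,-1,-1,-1,-1,-1,-1,-1,-1,-1,-1,-1,-1,-1,-1,-1]}'
python3 look.py w7 battery
```

```text
time: 8.63
eef_pos: [0.6275, -0.2136, 0.0721]
ee_rot: [180.0, -0.1, 178.5]
wrist_force: [-0.3, -0.2, -2.5]
opening: 0.0543
[ 0.6275 -0.2136  0.0721] [ 1.7996e+02 -1.0000e-01  1.7848e+02]
battery [([311.5, 313.0], 0.58, [0.6961, -0.2169])]
```

View pics/w7.png

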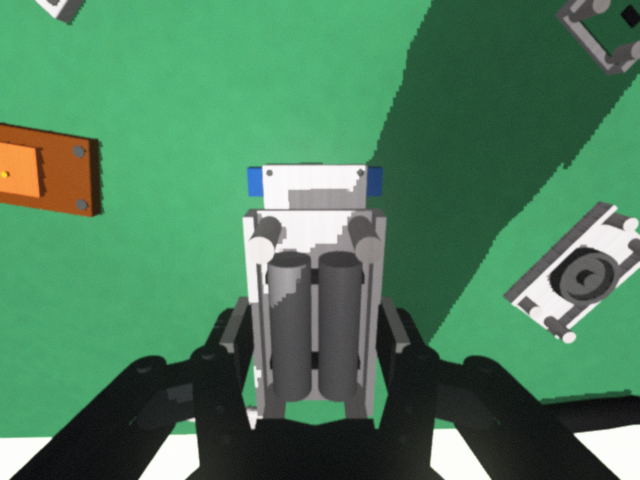

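```bash
python3 - <<'E'
from fit import *
im,K,T=load("w7")
print(unproj(K,T,[(165.5,263.5),(165.5,367.5),(166,315)],.020))
print(unproj(K,T,[(211,246),(211,385)],.0721+.0404+.008))
cv2.imwrite("pics/c7.png",cv2.resize(im[150:270,230:400],None,fx=4,fy=4,interpolation=cv2.INTER_CUBIC))
E
```

```text
[[ 0.57066047 -0.24669051  0.02      ]
 [ 0.57259214 -0.17638527  0.02      ]
 [ 0.57194953 -0.21188868  0.02      ]]
[[ 0.57713884 -0.24007944  0.1205    ]
 [ 0.57868256 -0.18409635  0.1205    ]]
```

View pics/c7.png

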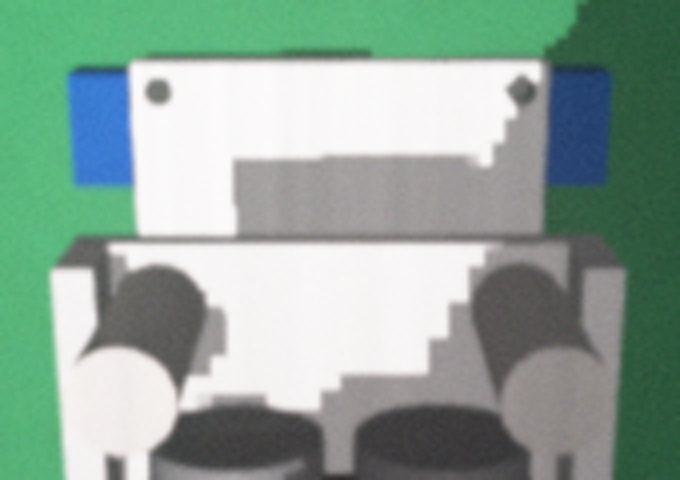

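```bash
python3 -m jog '{"dp":[[-0.006,0,0.1],[0,0,0.1],[0,0,0.1],[0,0,0.08],[0,0,0.04],[0,0,0.02],[0,0,0],[0,0,0],[0,0,0]],"dr":[[0,0,0],[0,0,0],[0,0,0],[0,0,0],[0,0,0],[0,0,0],[0,0,0],[0,0,0],[0,0,0]],"fingers":[-1,-1,-1,-1,-1,-1,-1,-1,-1]}'
```

```text
time: 9.48
eef_pos: [0.6302, -0.2142, -0.0138]
ee_rot: [-180.0, 0.1, 178.5]
wrist_force: [-0.2, -0.1, -2.7]
opening: 0.0541
```

```bash
python3 -m jog '{"dp":[[0.004,0,0.015],[0,0,0.008],[0,0,0],[0,0,0.005],[0,0,0],[0,0,0]],"dr":[[0,0,0],[0,0,0],[0,0,0],[0,0,0],[0,0,0],[0,0,0]],"fingers":[-1,-1,-1,-1,-1,-1]}'
```

```text
time: 9.98
eef_pos: [0.6289, -0.2139, -0.0204]
ee_rot: [-180.0, 0.0, 178.5]
wrist_force: [-1.1, 0.2, 0.5]
opening: 0.0538
```

```bash
python3 -m jog '{"dp":[[0,0,0.003],[0,0,0],[0,0,0],[0,0,0],[0,0,0],[0,0,0],[0,0,0],[0,0,0]],"dr":[[0,0,0],[0,0,0],[0,0,0],[0,0,0],[0,0,0],[0,0,0],[0,0,0],[0,0,0]],"fingers":[-1,-1,1,1,1,1,1,1]}'
python3 -m jog '{"dp":[[0,0,-0.05],[0,0,-0.1],[0,0,-0.2],[0,0,-0.2],[0,0,-0.2],[0,0,-0.2],[0,0,-0.1],[0,0,0],[0,0,0]],"dr":[[0,0,0],[0,0,0],[0,0,0],[0,0,0],[0,0,0],[0,0,0],[0,0,0],[0,0,0],[0,0,0]],"fingers":[1,1,1,1,1,1,1,1,1]}'
python3 look.py w8 battery,wheel,board
```

```text
time: 10.65
eef_pos: [0.6289, -0.2139, -0.0212]
ee_rot: [180.0, -0.0, 178.5]
wrist_force: [0.1, 0.5, -0.3]
opening: 0.0855
time: 11.4
eef_pos: [0.6294, -0.2142, 0.1907]
ee_rot: [-179.9, 0.1, 178.5]
wrist_force: [0.1, 0.1, -0.3]
opening: 0.0853
[ 0.6294 -0.2142  0.1907] [-1.7993e+02  1.5000e-01  1.7848e+02]
battery [([206.4, 315.9], 0.6, [0.6356, -0.2131])]
wheel [([226.8, 494.8], 0.59, [0.665, -0.0094])]
board [([22.4, 531.6], 0.67, [0.4628, -0.0043])]
```

View pics/w8.png

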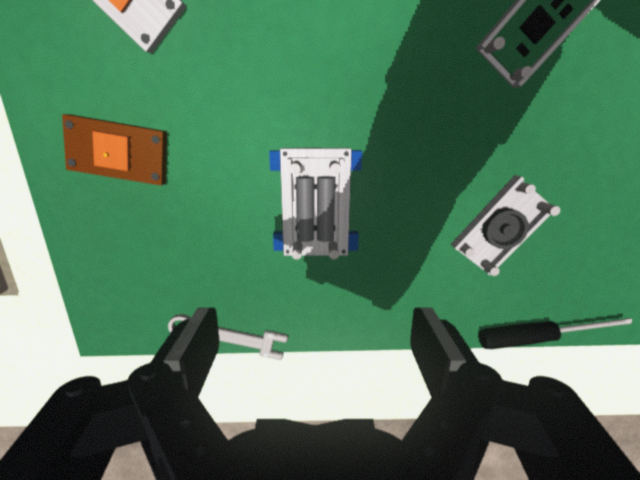

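```bash
python3 - <<'E'
from fit import *
im,K,T=load("w8")
q,c=fit('wheel',im,K,T,(.66,-.005,np.radians(-38)),out="pics/fw8_wheel.png"); print(q,c)
v=cv2.resize(im[130:280,240:390],None,fx=5,fy=5,interpolation=cv2.INTER_CUBIC)[:600]
def dr(p,B,col):
    c,s=np.cos(p[2]),np.sin(p[2]);Rz=np.array([[c,-s,0],[s,c,0],[0,0,1]])
    for b in B:
        h=cv2.convexHull((((proj(K,T,b@Rz.T+[p[0],p[1],0])[:,::-1]-[240,130]+.5)*5)-.5).astype(np.float32))
        cv2.polylines(v,[h.astype(np.int32)],True,col,1)
dr((.6294,-.2135,np.radians(-1.5)),hulls('stand',0),(0,0,255))
dr((.6294,-.2135,np.radians(-1.5)),hulls('battery',.02),(255,0,255))
cv2.imwrite("pics/c8.png",v)
E
```

```text
[ 6.62930260e-01 -5.11351518e-03 -3.78235742e+01] 0.02585190272203979
```

View pics/c8.png

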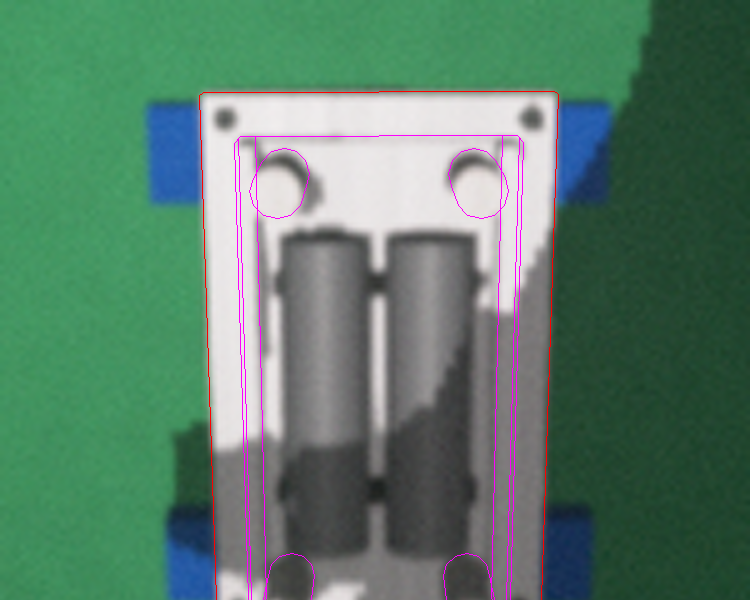

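View pics/fw8_wheel.png

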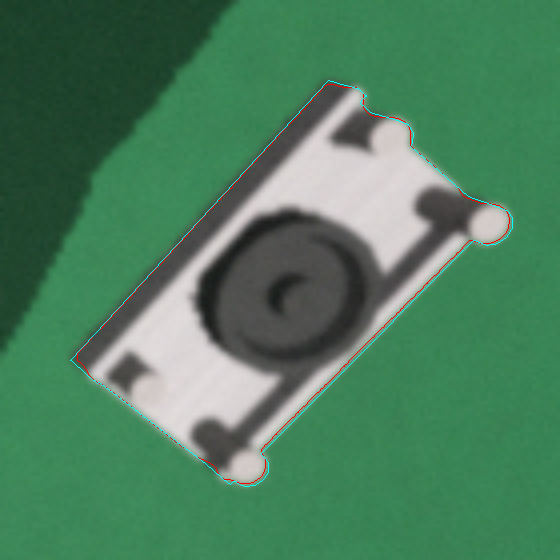

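```bash
python3 -m jog '{"dp":[[-0.0226,0.175,0],[-0.0226,0.175,0],[-0.0226,0.175,0],[-0.0226,0.175,0],[-0.0226,0.175,0],[-0.0226,0.175,0],[0,0,0],[0,0,0],[0,0,0.05],[0,0,0.1],[0,0,0.15],[0,0,0.15],[0,0,0.15],[0,0,0.15],[0,0,0.1],[0,0,0],[0,0,0]],"dr":[[0,0,0],[0,0,0],[0,0,0],[0,0,0],[0,0,0],[0,0,0],[0,0,0.0336],[0,0,0.0336],[0,0,0.0336],[0,0,0.0336],[0,0,0.0336],[0,0,0.0336],[0,0,0],[0,0,0],[0,0,0],[0,0,0],[0,0,0]],"fingers":[1,1,1,1,1,1,1,1,1,1,1,1,1,1,1,1,1]}'
python3 look.py w9 wheel
python3 - <<'E'
from fit import *
im,K,T=load("w9")
q,c=fit('wheel',im,K,T,(.66,-.005,np.radians(-38)),out="pics/fw9_wheel.png",half=90); print(q,c)
E
```

```text
time: 13.02
eef_pos: [0.6606, -0.0046, 0.0181]
ee_rot: [-179.9, -0.1, 142.2]
wrist_force: [-0.4, 0.5, 0.3]
opening: 0.0855
[ 0.6606 -0.0046  0.0181] [-1.7992e+02 -1.3000e-01  1.4220e+02]
wheel [([264.5, 312.9], 0.78, [0.6618, -0.0064])]
[ 6.62929238e-01 -5.35377384e-03 -3.80206334e+01] 0.007793851348164945
```

View pics/w9.png

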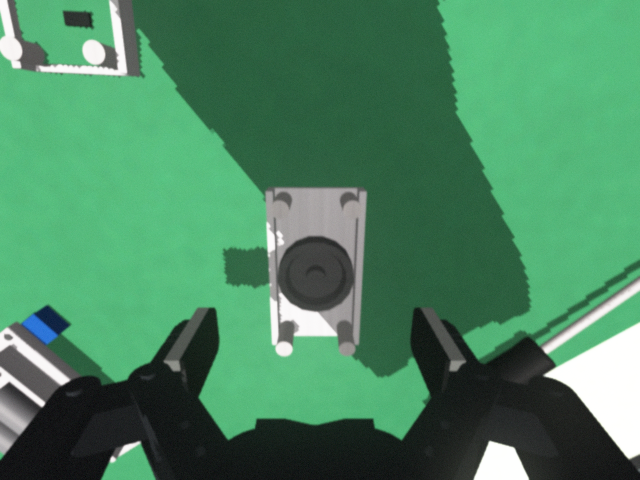

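```bash
python3 -m jog '{"dp":[[-0.0085,0.002,0.1],[0,0,0.1],[0,0,0.05],[0,0,0.02],[0,0,0],[0,0,0],[0,0,0]],"dr":[[0,0,0],[0,0,0],[0,0,0],[0,0,0],[0,0,0],[0,0,0],[0,0,0]],"fingers":[1,1,1,1,1,1,1]}'
python3 look.py w10 wheel
```

```text
time: 13.7
eef_pos: [0.6639, -0.0055, -0.0339]
ee_rot: [179.9, 0.1, 142.2]
wrist_force: [-0.1, 0.5, 0.5]
opening: 0.0855
[ 0.6639 -0.0055 -0.0339] [1.7995e+02 8.0000e-02 1.4220e+02]
wheel [([300.9, 307.1], 0.67, [0.6612, -0.0075])]
```

View pics/w10.png

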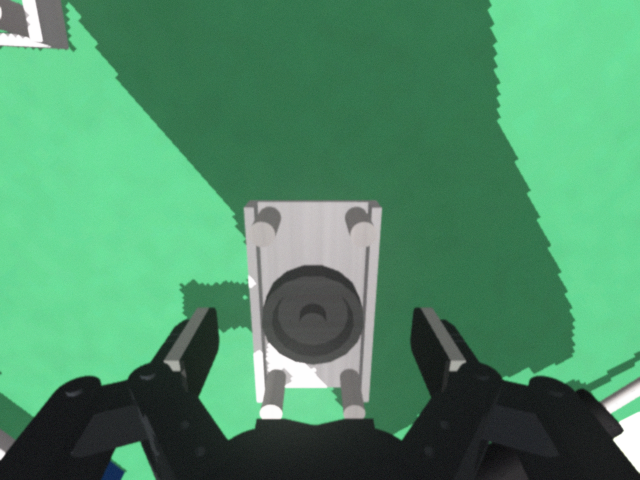

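```bash
python3 -m jog '{"dp":[[0.007,-0.004,0.023],[0,0,0],[0,0,0],[0,0,0],[0,0,0],[0,0,0],[0,0,0],[0,0,0],[0,0,0],[0,0,0],[0,0,0],[0,0,0]],"dr":[[0,0,0],[0,0,0],[0,0,0],[0,0,0],[0,0,0],[0,0,0],[0,0,0],[0,0,0],[0,0,0],[0,0,0],[0,0,0],[0,0,0]],"fingers":[1,1,-1,-1,-1,-1,-1,-1,-1,-1,-1,-1]}'
python3 look.py w11 wheel
```

```text
time: 14.8
eef_pos: [0.6618, -0.0052, -0.0392]
ee_rot: [180.0, 0.0, 142.2]
wrist_force: [-1.0, 0.1, 6.4]
opening: 0.0543
[ 0.6618 -0.0052 -0.0392] [1.7998e+02 3.0000e-02 1.4220e+02]
wheel [([308.5, 310.3], 0.9, [0.6609, -0.0066])]
```

View pics/w11.png

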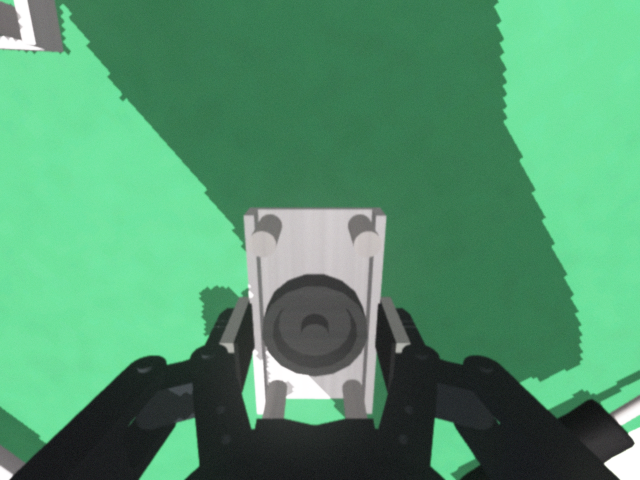

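```bash
python3 -m jog '{"dp":[[0,0,-0.02],[0,0,-0.05],[0,0,-0.1],[0,0,-0.15],[0,0,-0.15],[0,0,-0.1],[0,0,-0.08],[0,0,0],[0,0,0],[0,0,0],[0.012,-0.08,0],[0.02,-0.15,0],[0.024,-0.18,0],[0.024,-0.18,0],[0.024,-0.18,0],[0.02,-0.15,0],[0.012,-0.1275,0],[0,0,0],[0,0,0],[0,0,0]],"dr":[[0,0,0],[0,0,0],[0,0,0],[0,0,0],[0,0,-0.0336],[0,0,-0.0336],[0,0,-0.0336],[0,0,-0.0336],[0,0,-0.0336],[0,0,-0.0336],[0,0,0],[0,0,0],[0,0,0],[0,0,0],[0,0,0],[0,0,0],[0,0,0],[0,0,0],[0,0,0],[0,0,0]],"fingers":[-1,-1,-1,-1,-1,-1,-1,-1,-1,-1,-1,-1,-1,-1,-1,-1,-1,-1,-1,-1]}'
python3 look.py w12 wheel
```

```text
time: 16.57
eef_pos: [0.6286, -0.2139, 0.0906]
ee_rot: [180.0, -0.0, 178.4]
wrist_force: [0.1, -0.0, -2.5]
opening: 0.0545
[ 0.6286 -0.2139  0.0906] [179.99  -0.   178.41]
wheel [([304.1, 311.0], 0.89, [0.7007, -0.2192])]
```

View pics/w12.png

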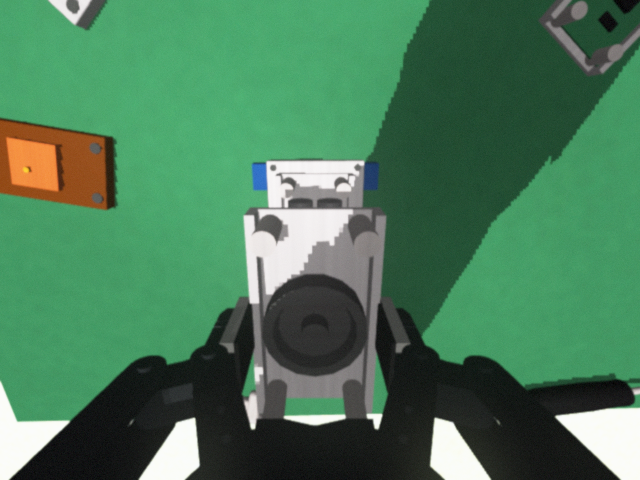

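```bash
python3 -m jog '{"dp":[[0,0,0.08],[0,0,0.1],[0,0,0.09],[0,0,0.06],[0,0,0.02],[0,0,0],[0,0,0],[0,0,0]],"dr":[[0,0,0],[0,0,0],[0,0,0],[0,0,0],[0,0,0],[0,0,0],[0,0,0],[0,0,0]],"fingers":[-1,-1,-1,-1,-1,-1,-1,-1]}'
```

```text
time: 17.33
eef_pos: [0.6295, -0.2138, 0.0214]
ee_rot: [-180.0, 0.1, 178.5]
wrist_force: [0.1, -0.6, -2.8]
opening: 0.0543
```

```bash
python3 -m jog '{"dp":[[0,0,0.015],[0,0,0.01],[0,0,0.008],[0,0,0],[0,0,0.006],[0,0,0],[0,0,0]],"dr":[[0,0,0],[0,0,0],[0,0,0],[0,0,0],[0,0,0],[0,0,0],[0,0,0]],"fingers":[-1,-1,-1,-1,-1,-1,-1]}'
```

```text
time: 17.92
eef_pos: [0.6289, -0.214, 0.0127]
ee_rot: [-180.0, 0.0, 178.5]
wrist_force: [-1.9, 0.4, 2.7]
opening: 0.0543
```

```bash
python3 -m jog '{"dp":[[0,0,0],[0,0,0],[0,0,0],[0,0,0],[0,0,0],[0,0,0],[0,0,0]],"dr":[[0,0,0],[0,0,0],[0,0,0],[0,0,0],[0,0,0],[0,0,0],[0,0,0]],"fingers":[1,1,1,1,1,1,1]}'
python3 -m jog '{"dp":[[0,0,-0.05],[0,0,-0.1],[0,0,-0.2],[0,0,-0.2],[0,0,-0.2],[0,0,-0.15],[0,0,0],[0,0,0]],"dr":[[0,0,0],[0,0,0],[0,0,0],[0,0,0],[0,0,0],[0,0,0],[0,0,0],[0,0,0]],"fingers":[1,1,1,1,1,1,1,1]}'
python3 look.py w13 board
python3 - <<'E'
from fit import *
im,K,T=load("w13")
v=cv2.resize(im[110:290,220:420],None,fx=4,fy=4,interpolation=cv2.INTER_CUBIC)[:600]
def dr(p,B,col):
    c,s=np.cos(p[2]),np.sin(p[2]);Rz=np.array([[c,-s,0],[s,c,0],[0,0,1]])
    for b in B:
        h=cv2.convexHull((((proj(K,T,b@Rz.T+[p[0],p[1],0])[:,::-1]-[220,110]+.5)*4)-.5).astype(np.float32))
        cv2.polylines(v,[h.astype(np.int32)],True,col,1)
dr((.6294,-.2135,np.radians(-1.5)),hulls('stand',0),(0,0,255))
dr((.6294,-.2135,np.radians(-1.5)),hulls('wheel',.052),(255,0,255))
cv2.imwrite("pics/c13.png",v)
E
```

```text
time: 18.5
eef_pos: [0.6288, -0.2139, 0.0124]
ee_rot: [180.0, -0.0, 178.5]
wrist_force: [-1.0, 0.1, -0.0]
opening: 0.0854
time: 19.17
eef_pos: [0.6296, -0.2143, 0.1949]
ee_rot: [-179.9, 0.2, 178.5]
wrist_force: [-0.1, -0.5, -1.8]
opening: 0.0857
[ 0.6296 -0.2143  0.1949] [-179.91    0.2   178.49]
board [([27.7, 527.7], 0.73, [0.4666, -0.0053])]
```

View pics/c13.png

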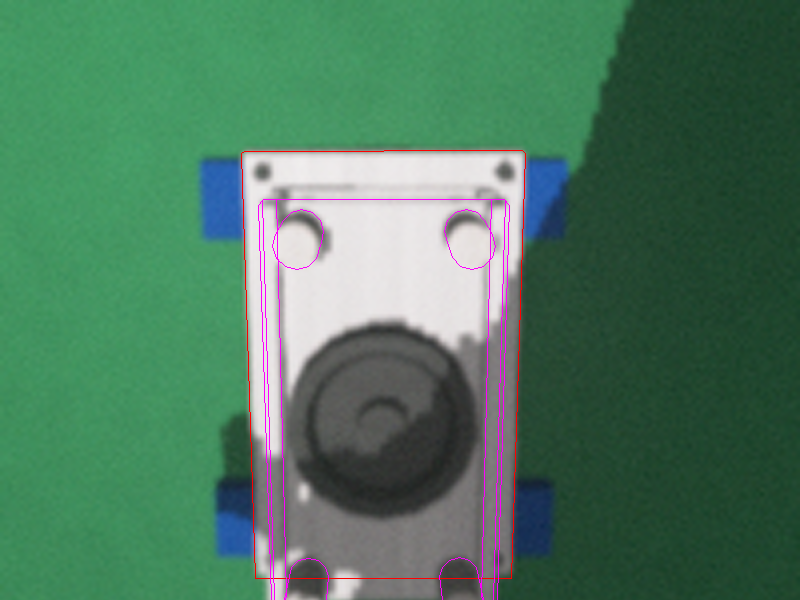

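View pics/w13.png

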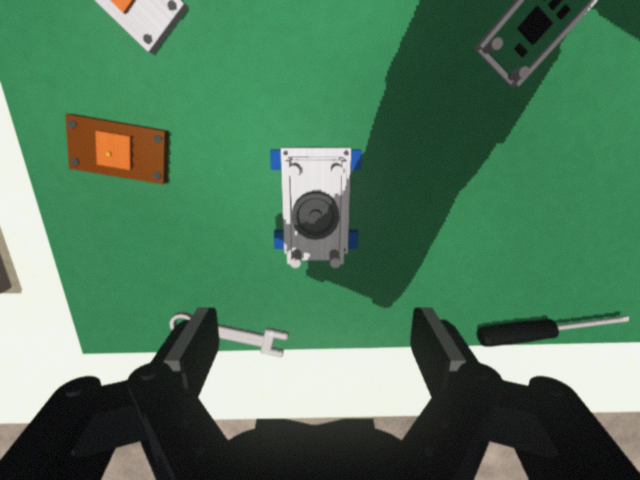

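```bash
python3 -m jog '{"dp":[[0.11,0.13,0],[0.11,0.13,0],[0.11,0.13,0],[0.11,0.13,0],[0.11,0.13,0],[0.11,0.13,0],[0.11,0.13,0],[0.108,0.131,0],[0,0,0],[0,0,0.1],[0,0,0.12],[0,0,0.15],[0,0,0.15],[0,0,0.1],[0,0,0.05],[0,0,0],[0,0,0]],"dr":[[0,0,0],[0,0,0],[0,0,0],[0,0,0],[0,0,0],[0,0,0],[0,0,0],[0,0,0],[0,0,0.0359],[0,0,0.0359],[0,0,0.0359],[0,0,0.0359],[0,0,0.0359],[0,0,0.0359],[0,0,0],[0,0,0],[0,0,0]],"fingers":[1,1,1,1,1,1,1,1,1,1,1,1,1,1,1,1,1]}'
python3 look.py w14 board
```

```text
time: 20.68
eef_pos: [0.4578, -0.001, 0.0579]
ee_rot: [-179.9, -0.1, 139.8]
wrist_force: [-0.4, -0.3, 0.7]
opening: 0.0857
[ 0.4578 -0.001   0.0579] [-1.7994e+02 -1.1000e-01  1.3977e+02]
board [([249.4, 315.4], 0.58, [0.4636, -0.0045])]
```

View pics/w14.png

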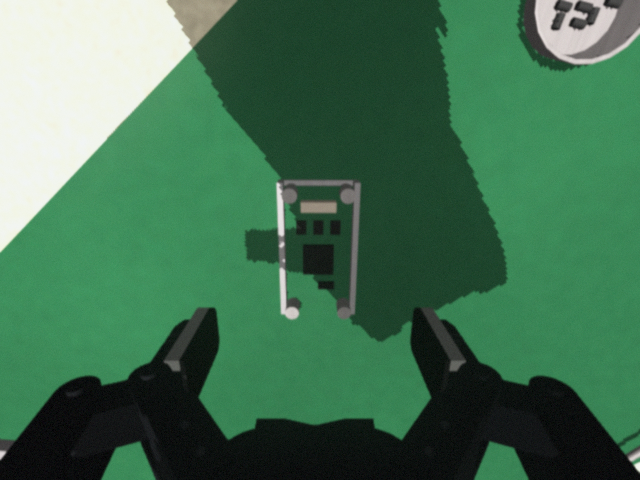

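```bash
cat > fitb.py <<'E'
from fit import *
import fit as F
def fitboard(im,K,T,p0,out):
    c=proj(K,T,[[p0[0],p0[1],.01]])[0].astype(int);half=95
    off=np.array([max(c[1]-half,0),max(c[0]-half,0)])
    big=cv2.resize(im[off[1]:c[0]+half,off[0]:c[1]+half],None,fx=S,fy=S); f=big.astype(float)
    B=hulls('board',0.)
    m=(~(f[...,1]>1.25*f[...,2])).astype(np.uint8)*255
    m=cv2.morphologyEx(m,cv2.MORPH_OPEN,np.ones((7,7)))
    m[cv2.dilate(render(p0,B,K,T,m.shape,off),np.ones((61,61)))==0]=0
    def hull(m):
        h=cv2.convexHull(np.argwhere(m>127)[:,::-1].astype(np.int32)); o=np.zeros_like(m);cv2.fillConvexPoly(o,h,255);return o
    M=hull(m)/255.
    def rn(p): return hull(render([p[0]/1e3,p[1]/1e3,p[2]/50],B,K,T,m.shape,off))
    cost=lambda p:np.abs(rn(p)/255.-M).sum()/M.sum()
    x=np.array([p0[0]*1e3,p0[1]*1e3,p0[2]*50])
    for step in(5,1.5):
        res=minimize(cost,x,method='Nelder-Mead',options=dict(initial_simplex=np.vstack([x]+[x+step*np.eye(3)[i] for i in range(3)]),xatol=.02,fatol=1e-5));x=res.x
    for mm,col in(((M*255).astype(np.uint8),(0,0,255)),(rn(x),(255,255,0))):
        cs,_=cv2.findContours(mm,cv2.RETR_EXTERNAL,cv2.CHAIN_APPROX_NONE);cv2.drawContours(big,cs,-1,col,1)
    cv2.imwrite(out,cv2.resize(big,(600,600)))
    return x[0]/1e3,x[1]/1e3,np.degrees(x[2]/50),res.fun
E
python3 - <<'E'
from fitb import *
im,K,T=load("w14"); print(fitboard(im,K,T,(.460,-.002,np.radians(-40.3)),"pics/fw14.png"))
E
```

```text
(np.float64(0.4626025159769362), np.float64(-0.001612545671486016), np.float64(-40.297916937565425), np.float64(0.009681725250773017))
```

View pics/fw14.png

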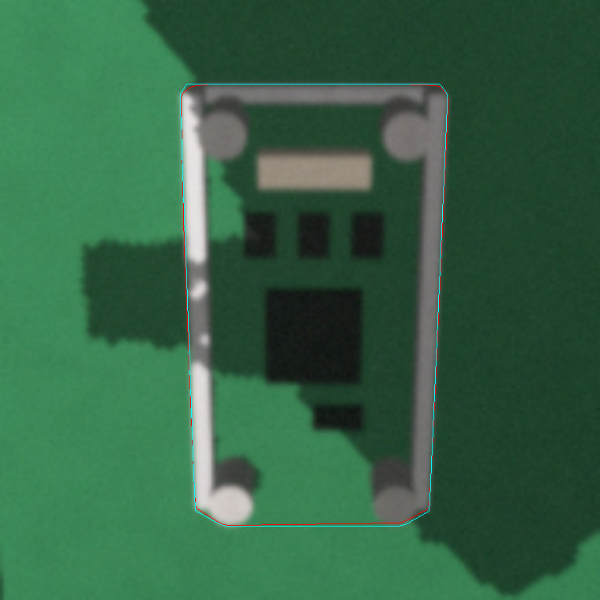

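```bash
python3 -m jog '{"dp":[[-0.016,0.0105,0.08],[0,0,0.12],[0,0,0.12],[0,0,0.1],[0,0,0.02],[0,0,0],[0,0,0],[0,0,0],[0,0,0]],"dr":[[0,0,0],[0,0,0],[0,0,0],[0,0,0],[0,0,0],[0,0,0],[0,0,0],[0,0,0],[0,0,0]],"fingers":[1,1,1,1,1,1,1,1,1]}'
python3 look.py w15 board
```

```text
time: 21.53
eef_pos: [0.4635, -0.0018, -0.0284]
ee_rot: [179.9, 0.1, 139.7]
wrist_force: [0.4, 0.3, -0.2]
opening: 0.0852
[ 0.4635 -0.0018 -0.0284] [1.7994e+02 1.0000e-01 1.3972e+02]
board [([296.0, 309.4], 0.79, [0.4616, -0.003])]
```

View pics/w15.png

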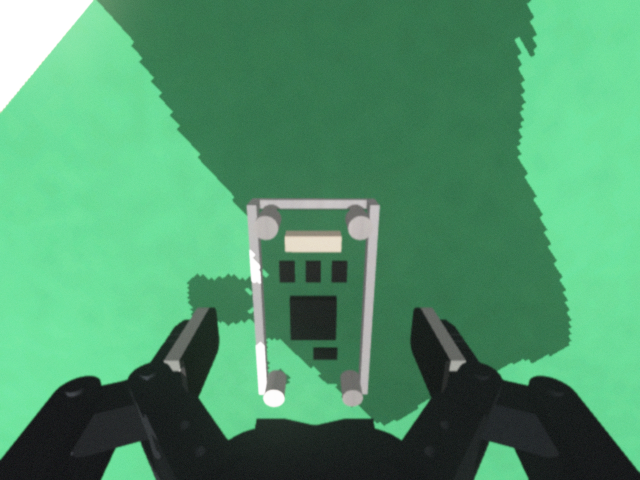

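```bash
python3 -m jog '{"dp":[[0.005,-0.003,0.03],[0,0,0.018],[0,0,0],[0,0,0],[0,0,0],[0,0,0],[0,0,0],[0,0,0],[0,0,0],[0,0,0],[0,0,0],[0,0,0],[0,0,0]],"dr":[[0,0,0],[0,0,0],[0,0,0],[0,0,0],[0,0,0],[0,0,0],[0,0,0],[0,0,0],[0,0,0],[0,0,0],[0,0,0],[0,0,0],[0,0,0]],"fingers":[1,1,1,-1,-1,-1,-1,-1,-1,-1,-1,-1,-1]}'
python3 look.py w16 board
```

```text
time: 22.72
eef_pos: [0.4615, -0.0014, -0.0387]
ee_rot: [180.0, 0.0, 139.7]
wrist_force: [-2.5, 0.5, 9.1]
opening: 0.0539
[ 0.4615 -0.0014 -0.0387] [1.7999e+02 2.0000e-02 1.3971e+02]
board [([308.8, 311.0], 0.62, [0.4612, -0.0028])]
```

View pics/w16.png

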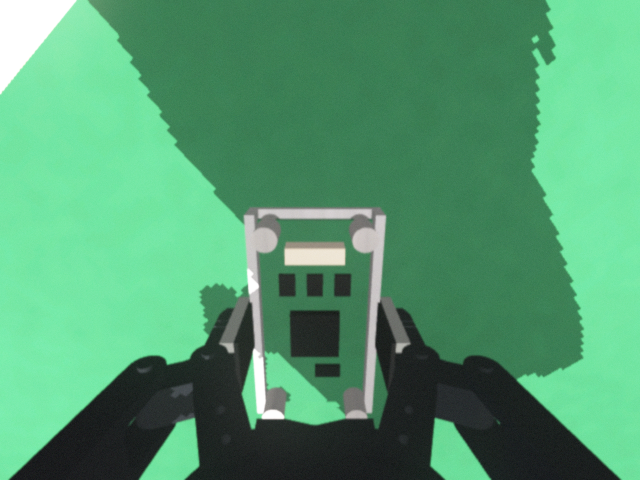

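```bash
python3 -m jog '{"dp":[[0,0,-0.02],[0,0,-0.05],[0,0,-0.1],[0,0,-0.15],[0,0,-0.15],[0,0,-0.15],[0,0,-0.1],[0,0,-0.05],[0,0,0],[0,0,0],[-0.07,-0.08,0],[-0.11,-0.13,0],[-0.13,-0.155,0],[-0.13,-0.155,0],[-0.13,-0.155,0],[-0.12,-0.15,0],[-0.1,-0.13,0],[-0.0745,-0.085,0],[0,0,0],[0,0,0]],"dr":[[0,0,0],[0,0,0],[0,0,0],[0,0,0],[0,0,-0.0359],[0,0,-0.0359],[0,0,-0.0359],[0,0,-0.0359],[0,0,-0.0359],[0,0,-0.0359],[0,0,0],[0,0,0],[0,0,0],[0,0,0],[0,0,0],[0,0,0],[0,0,0],[0,0,0],[0,0,0],[0,0,0]],"fingers":[-1,-1,-1,-1,-1,-1,-1,-1,-1,-1,-1,-1,-1,-1,-1,-1,-1,-1,-1,-1]}'
python3 look.py w17 board
```

```text
time: 24.48
eef_pos: [0.6289, -0.2146, 0.1142]
ee_rot: [180.0, -0.1, 178.4]
wrist_force: [-0.3, 0.6, -0.7]
opening: 0.0541
[ 0.6289 -0.2146  0.1142] [ 1.7997e+02 -5.0000e-02  1.7843e+02]
board [([311.2, 313.1], 0.57, [0.7224, -0.2187])]
```

View pics/w17.png

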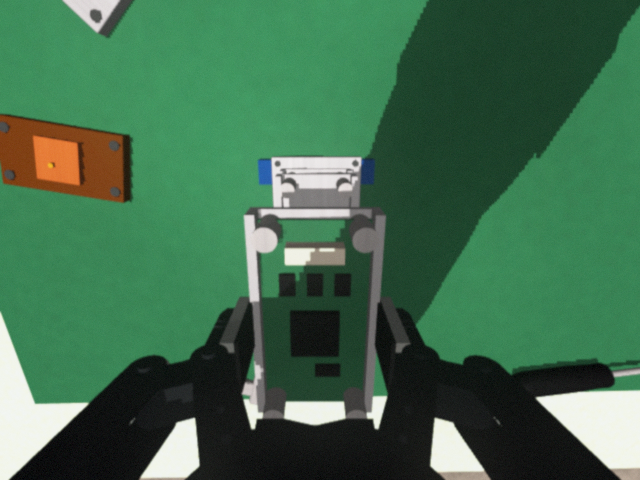

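```bash
python3 -m jog '{"dp":[[0,0.003,0.08],[0,0,0.1],[0,0,0.08],[0,0,0.04],[0,0,0.02],[0,0,0],[0,0,0],[0,0,0]],"dr":[[0,0,0],[0,0,0],[0,0,0],[0,0,0],[0,0,0],[0,0,0],[0,0,0],[0,0,0]],"fingers":[-1,-1,-1,-1,-1,-1,-1,-1]}'
```

```text
time: 25.25
eef_pos: [0.6292, -0.2134, 0.052]
ee_rot: [-180.0, 0.1, 178.5]
wrist_force: [0.5, 0.9, -1.3]
opening: 0.0545
```

```bash
python3 -m jog '{"dp":[[0,-0.002,0.02],[0,0,0.012],[0,0,0.008],[0,0,0],[0,0,0.007],[0,0,0],[0,0,0]],"dr":[[0,0,0],[0,0,0],[0,0,0],[0,0,0],[0,0,0],[0,0,0],[0,0,0]],"fingers":[-1,-1,-1,-1,-1,-1,-1]}'
```

```text
time: 25.83
eef_pos: [0.6288, -0.2137, 0.0415]
ee_rot: [180.0, 0.0, 178.5]
wrist_force: [0.3, -0.3, -1.8]
opening: 0.0542
```

```bash
python3 -m jog '{"dp":[[0,0,0.003],[0,0,0],[0,0,0]],"dr":[[0,0,0],[0,0,0],[0,0,0]],"fingers":[-1,-1,-1]}'
```

```text
time: 26.08
eef_pos: [0.6289, -0.2138, 0.0414]
ee_rot: [-180.0, 0.0, 178.5]
wrist_force: [-2.5, 2.2, 5.6]
opening: 0.0541
```

Contact at the expected height, so I release.

```bash
python3 -m jog '{"dp":[[0,0,0],[0,0,0],[0,0,0],[0,0,0],[0,0,0],[0,0,0],[0,0,0]],"dr":[[0,0,0],[0,0,0],[0,0,0],[0,0,0],[0,0,0],[0,0,0],[0,0,0]],"fingers":[1,1,1,1,1,1,1]}'
python3 -m jog '{"dp":[[0,0,-0.05],[0,0,-0.1],[0,0,-0.2],[0,0,-0.2],[0,0,-0.2],[0,0,-0.1],[0,0,0],[0,0,0]],"dr":[[0,0,0],[0,0,0],[0,0,0],[0,0,0],[0,0,0],[0,0,0],[0,0,0],[0,0,0]],"fingers":[1,1,1,1,1,1,1,1]}'
python3 look.py w18 antenna,stand
python3 - <<'E'
from fit import *
im,K,T=load("w18")
v=cv2.resize(im[110:290,220:420],None,fx=4,fy=4,interpolation=cv2.INTER_CUBIC)[:600]
def dr(p,B,col):
    c,s=np.cos(p[2]),np.sin(p[2]);Rz=np.array([[c,-s,0],[s,c,0],[0,0,1]])
    for b in B:
        h=cv2.convexHull((((proj(K,T,b@Rz.T+[p[0],p[1],0])[:,::-1]-[220,110]+.5)*4)-.5).astype(np.float32))
        cv2.polylines(v,[h.astype(np.int32)],True,col,1)
dr((.6294,-.2135,np.radians(-1.5)),hulls('stand',0),(0,0,255))
dr((.6294,-.2135,np.radians(-1.5)),hulls('board',.08),(255,0,255))
cv2.imwrite("pics/c18.png",v)
E
```

```text
time: 26.67
eef_pos: [0.6288, -0.2137, 0.0408]
ee_rot: [180.0, -0.0, 178.5]
wrist_force: [-0.2, 0.1, -0.0]
opening: 0.0853
time: 27.33
eef_pos: [0.6293, -0.214, 0.2126]
ee_rot: [-179.9, 0.1, 178.5]
wrist_force: [-0.5, 0.8, -1.1]
opening: 0.0853
[ 0.6293 -0.214   0.2126] [-1.7993e+02  1.5000e-01  1.7849e+02]
antenna [([145.6, 128.1], 0.87, [0.5654, -0.4213])]
stand []
```

View pics/c18.png

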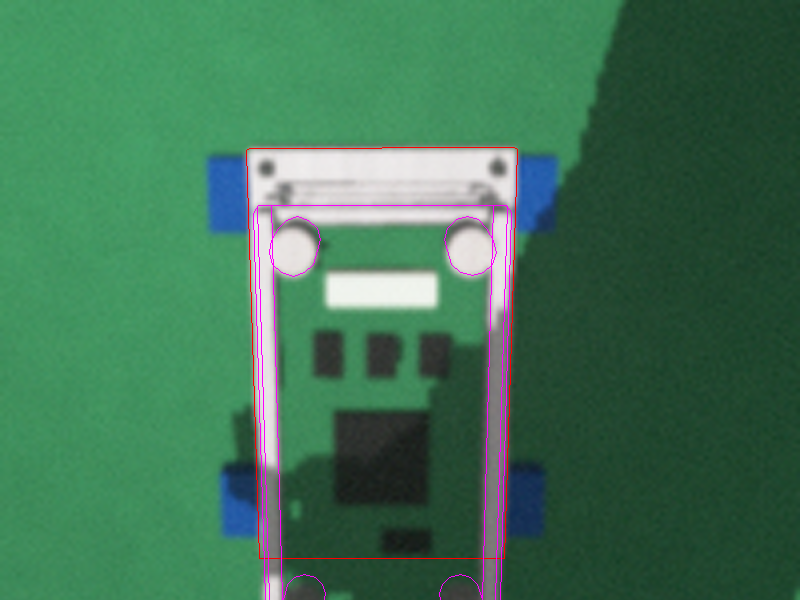

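View pics/w18.png

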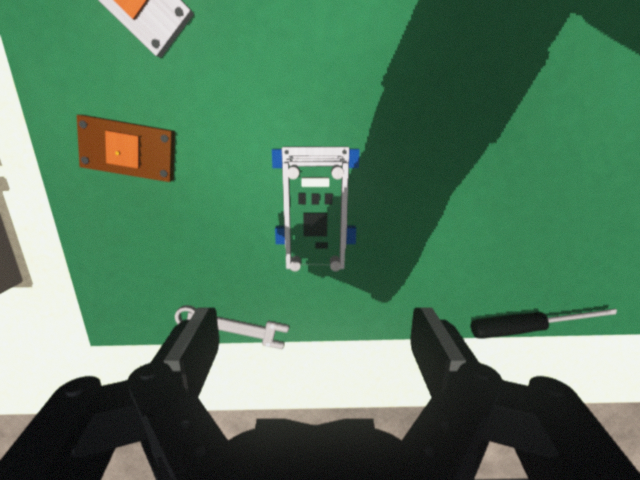

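```bash
python3 -m jog '{"dp":[[0.126,-0.11,0],[0.126,-0.11,0],[0.126,-0.11,0],[0.126,-0.11,0],[0.126,-0.11,0],[0.126,-0.11,0],[0.126,-0.11,0],[0.126,-0.11,0],[0,0,0],[0,0,0.1],[0,0,0.14],[0,0,0.16],[0,0,0.16],[0,0,0.14],[0,0,0.06],[0,0,0],[0,0,0],[0,0,0]],"dr":[[0,0,0],[0,0,0],[0,0,0],[0,0,0],[0,0,0],[0,0,0],[0,0,0],[0,0,0],[0,0,-0.036],[0,0,-0.036],[0,0,-0.036],[0,0,-0.036],[0,0,-0.036],[0,0,-0.036],[0,0,-0.036],[0,0,0],[0,0,0],[0,0,0]],"fingers":[1,1,1,1,1,1,1,1,1,1,1,1,1,1,1,1,1,1]}'
python3 look.py w19 antenna
python3 - <<'E'
from fit import *
im,K,T=load("w19")
q,c=fit('antenna',im,K,T,(.424,-.3846,np.radians(43.8)),out="pics/fw19.png",half=90); print(q,c)
E
```

```text
time: 28.98
eef_pos: [0.4228, -0.3846, 0.0597]
ee_rot: [-180.0, -0.0, -136.4]
wrist_force: [-0.4, -0.6, 0.2]
opening: 0.0853
[ 0.4228 -0.3846  0.0597] [-179.96   -0.   -136.37]
antenna [([333.0, 159.2], 0.88, [0.571, -0.4223]), ([241.8, 310.1], 0.87, [0.4264, -0.3867])]
[ 0.42443025 -0.38403235 43.58530092] 0.020455880809240923
```

View pics/w19.png

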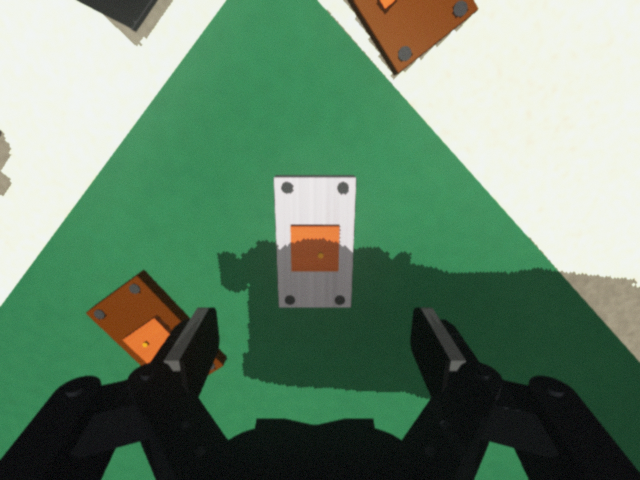

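View pics/fw19.png

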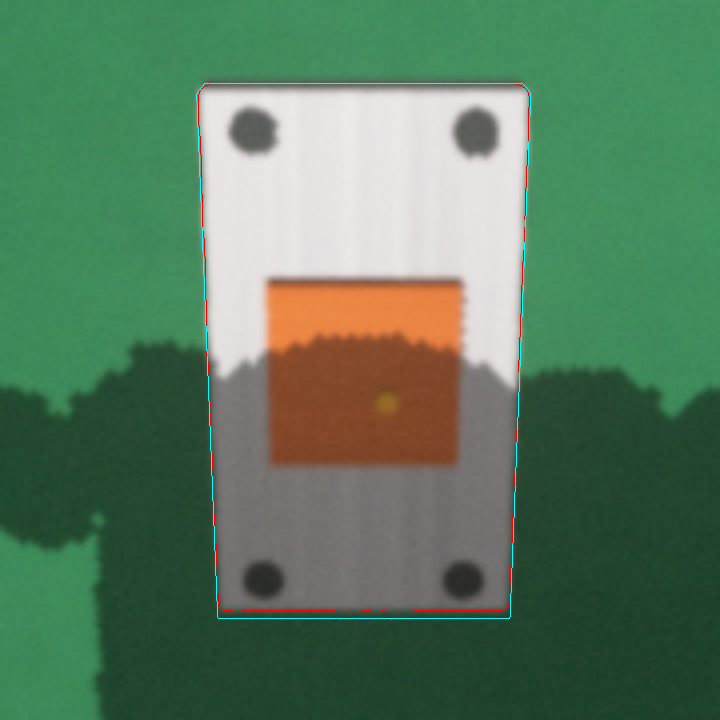

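```bash
python3 - <<'E'
from fit import *
im,K,T=load("w19")
s=r.sense();Rm=R.from_euler('xyz',s['ee_rot'],degrees=True).as_matrix()
c=np.array([.4235,-.3845,0])
for rc in [(270,143),(360,227),(315,88),(355,215)]:
    w=unproj(K,T,rc,.012)[0]; print(w, Rm.T@(w-c))
print(np.round(Rm.T@(np.array([.4235,-.3845,0])-s['eef_pos']),4))
E
```

```text
[ 0.52402831 -0.46345778  0.012     ] [-0.01812239 -0.12655774 -0.01178942]
[ 0.54386149 -0.36848813  0.012     ] [-0.09807573 -0.07160282 -0.01189351]
[ 0.58514723 -0.47261102  0.012     ] [-0.055984   -0.17540235 -0.01171258]
[ 0.54673924 -0.37857186  0.012     ] [-0.09318928 -0.08088105 -0.01187718]
[-0.0006  0.      0.06  ]
```

```bash
python3 -m jog '{"dp":[[0,0,0.08],[0,0,0.12],[0,0,0.12],[0,0,0.1],[0,0,0.04],[0,0,0],[0,0,0],[0,0,0],[0,0,0]],"dr":[[0,0,0],[0,0,0],[0,0,0],[0,0,0],[0,0,0],[0,0,0],[0,0,0],[0,0,0],[0,0,0]],"fingers":[1,1,1,1,1,1,1,1,1]}'
python3 look.py w20 antenna
```

```text
time: 29.83
eef_pos: [0.4232, -0.3851, -0.0318]
ee_rot: [-179.9, -0.0, -136.2]
wrist_force: [0.1, -0.6, -0.2]
opening: 0.0854
[ 0.4232 -0.3851 -0.0318] [-1.7988e+02 -1.0000e-02 -1.3617e+02]
antenna [([303.0, 314.9], 0.7, [0.4244, -0.3845])]
```

View pics/w20.png

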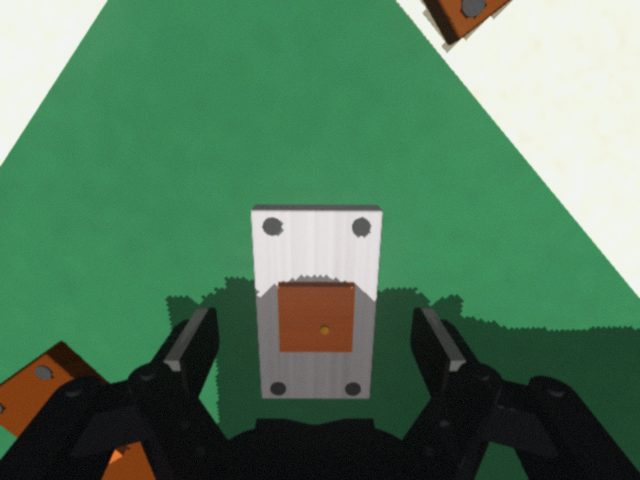

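```bash
python3 -m jog '{"dp":[[0,0,0.02],[0,0,0.015],[0,0,0],[0,0,0],[0,0,0],[0,0,0],[0,0,0],[0,0,0],[0,0,0],[0,0,0],[0,0,0],[0,0,0],[0,0,0]],"dr":[[0,0,0.001],[0,0,0],[0,0,0],[0,0,0],[0,0,0],[0,0,0],[0,0,0],[0,0,0],[0,0,0],[0,0,0],[0,0,0],[0,0,0],[0,0,0]],"fingers":[1,1,1,-1,-1,-1,-1,-1,-1,-1,-1,-1,-1]}'
python3 look.py w21 antenna
```

```text
time: 31.02
eef_pos: [0.4226, -0.3844, -0.0396]
ee_rot: [-180.0, -0.0, -136.3]
wrist_force: [-1.0, 2.0, 7.5]
opening: 0.0544
[ 0.4226 -0.3844 -0.0396] [-179.98   -0.   -136.34]
antenna [([309.4, 311.0], 0.84, [0.4244, -0.3859])]
```

View pics/w21.png

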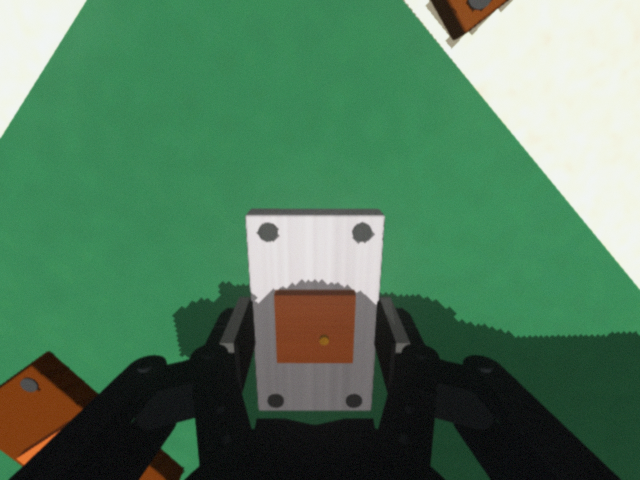

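```bash
python3 -m jog '{"dp":[[0,0,-0.02],[0,0,-0.05],[0,0,-0.1],[0,0,-0.15],[0,0,-0.17],[0,0,-0.17],[0,0,-0.15],[0,0,-0.09],[0,0,0],[0,0,0],[0,0,0],[0,0,0],[0,0,0]],"dr":[[0,0,0],[0,0,0],[0,0,0],[0,0,0],[0,0,0.0359],[0,0,0.0359],[0,0,0.0359],[0,0,0.0359],[0,0,0.0359],[0,0,0.0359],[0,0,0.0359],[0,0,0],[0,0,0]],"fingers":[-1,-1,-1,-1,-1,-1,-1,-1,-1,-1,-1,-1,-1]}'
python3 -m jog '{"dp":[[-0.06,0.05,0],[-0.1,0.09,0],[-0.13,0.11,0],[-0.14,0.12,0],[-0.14,0.12,0],[-0.14,0.12,0],[-0.13,0.12,0],[-0.1,0.09,0],[-0.07,0.06,0],[0,0,0],[0,0,0],[0,0,0],[0,0,0]],"dr":[[0,0,0],[0,0,0],[0,0,0],[0,0,0],[0,0,0],[0,0,0],[0,0,0],[0,0,0],[0,0,0],[0,0,0],[0,0,0],[0,0,0],[0,0,0]],"fingers":[-1,-1,-1,-1,-1,-1,-1,-1,-1,-1,-1,-1,-1]}'
python3 look.py w22 antenna
```

```text
time: 32.2
eef_pos: [0.4226, -0.3843, 0.1404]
ee_rot: [-180.0, 0.0, 178.6]
wrist_force: [0.0, 0.3, -0.3]
opening: 0.0541
time: 33.28
eef_pos: [0.6286, -0.2146, 0.1401]
ee_rot: [-180.0, -0.0, 178.5]
wrist_force: [0.5, -0.7, -0.4]
opening: 0.0539
[ 0.6286 -0.2146  0.1401] [-1.7999e+02 -1.0000e-02  1.7845e+02]
antenna [([158.6, 88.7], 0.78, [0.5711, -0.422]), ([311.0, 312.5], 0.7, [0.7375, -0.2199])]
```

View pics/w22.png

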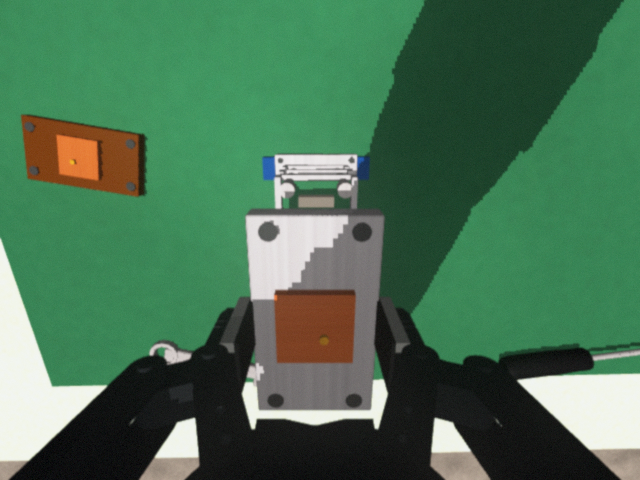

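```bash
python3 -m jog '{"dp":[[0,0.004,0.08],[0,0,0.1],[0,0,0.09],[0,0,0.045],[0,0,0.02],[0,0,0],[0,0,0],[0,0,0]],"dr":[[0,0,0],[0,0,0],[0,0,0],[0,0,0],[0,0,0],[0,0,0],[0,0,0],[0,0,0]],"fingers":[-1,-1,-1,-1,-1,-1,-1,-1]}'
```

```text
time: 34.05
eef_pos: [0.6298, -0.2135, 0.074]
ee_rot: [-180.0, 0.1, 178.4]
wrist_force: [-0.7, 0.3, -1.6]
opening: 0.0542
```

```bash
python3 -m jog '{"dp":[[0.003,-0.001,0.02],[0,0,0.012],[0,0,0.006],[0,0,0],[0,0,0.006],[0,0,0],[0,0,0]],"dr":[[0,0,0],[0,0,0],[0,0,0],[0,0,0],[0,0,0],[0,0,0],[0,0,0]],"fingers":[-1,-1,-1,-1,-1,-1,-1]}'
```

```text
time: 34.63
eef_pos: [0.6289, -0.2133, 0.0644]
ee_rot: [-180.0, 0.0, 178.4]
wrist_force: [-0.6, 0.7, 3.3]
opening: 0.0542
```

Contact at the expected height. I'll open and retreat, then check.

```bash
python3 -m jog '{"dp":[[0,0,0],[0,0,0],[0,0,0],[0,0,0],[0,0,0],[0,0,0],[0,0,0]],"dr":[[0,0,0],[0,0,0],[0,0,0],[0,0,0],[0,0,0],[0,0,0],[0,0,0]],"fingers":[1,1,1,1,1,1,1]}'
python3 -m jog '{"dp":[[0,0,-0.05],[0,0,-0.1],[0,0,-0.2],[0,0,-0.2],[0,0,-0.2],[0,0,-0.1],[0,0,0],[0,0,0]],"dr":[[0,0,0],[0,0,0],[0,0,0],[0,0,0],[0,0,0],[0,0,0],[0,0,0],[0,0,0]],"fingers":[1,1,1,1,1,1,1,1]}'
python3 look.py w23 antenna,stand
python3 - <<'E'
from fit import *
im,K,T=load("w23")
q,c=fit('antenna',im,K,T,(.6294,-.2135,np.radians(-1.5)),z0=.104); print('antenna',q,c)
v=cv2.resize(im[110:290,220:420],None,fx=4,fy=4,interpolation=cv2.INTER_CUBIC)[:600]
def dr(p,B,col):
    c,s=np.cos(p[2]),np.sin(p[2]);Rz=np.array([[c,-s,0],[s,c,0],[0,0,1]])
    for b in B:
        h=cv2.convexHull((((proj(K,T,b@Rz.T+[p[0],p[1],0])[:,::-1]-[220,110]+.5)*4)-.5).astype(np.float32))
        cv2.polylines(v,[h.astype(np.int32)],True,col,1)
dr((.6294,-.2135,np.radians(-1.5)),hulls('stand',0),(0,0,255))
dr((.6294,-.2135,np.radians(-1.5)),hulls('antenna',.104),(255,0,255))
cv2.imwrite("pics/c23.png",v)
sc=r.camera("scene"); cv2.imwrite("pics/sc9.png",sc)
cv2.imwrite("pics/sc9c.png",cv2.resize(sc[230:350,220:380],None,fx=5,fy=5,interpolation=cv2.INTER_CUBIC))
E
```

```text
time: 35.22
eef_pos: [0.6287, -0.2133, 0.064]
ee_rot: [180.0, -0.0, 178.4]
wrist_force: [-0.1, 0.5, -0.0]
opening: 0.0854
time: 35.88
eef_pos: [0.6293, -0.2136, 0.2358]
ee_rot: [-179.9, 0.1, 178.4]
wrist_force: [-0.3, 0.2, -1.2]
opening: 0.0849
[ 0.6293 -0.2136  0.2358] [-1.7994e+02  1.5000e-01  1.7843e+02]
antenna [([214.8, 315.1], 0.9, [0.6572, -0.2139]), ([149.2, 135.9], 0.79, [0.5708, -0.4247])]
stand []
antenna [ 0.62064165 -0.21313591 -1.63152035] 0.07319683235723526
```

View pics/c23.png

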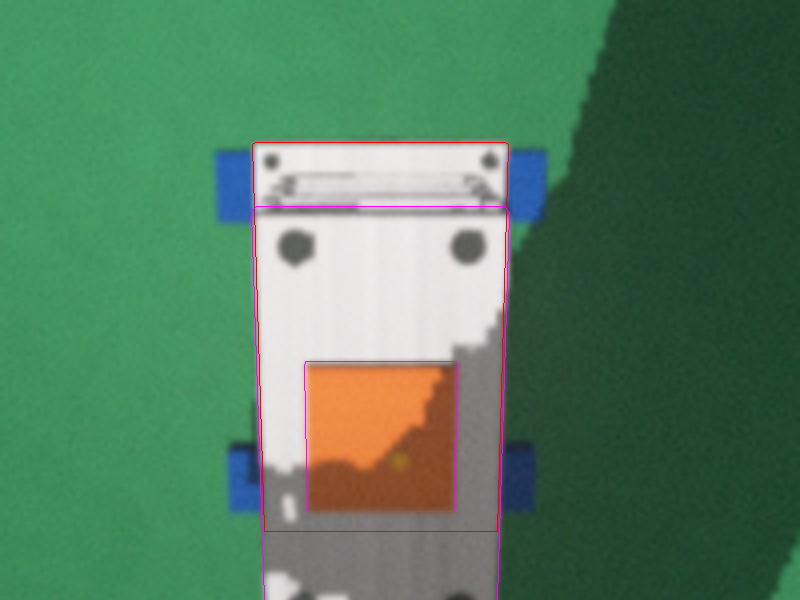

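View pics/sc9c.png

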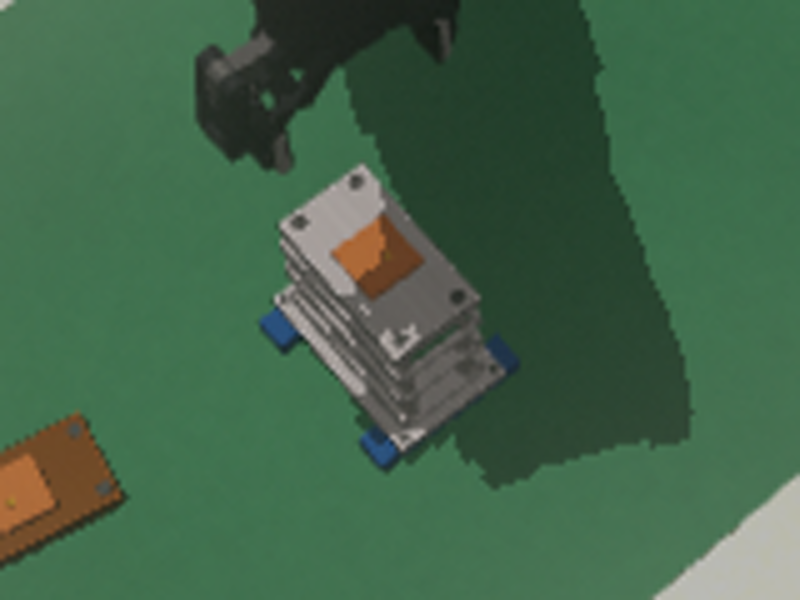

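View pics/sc9.png

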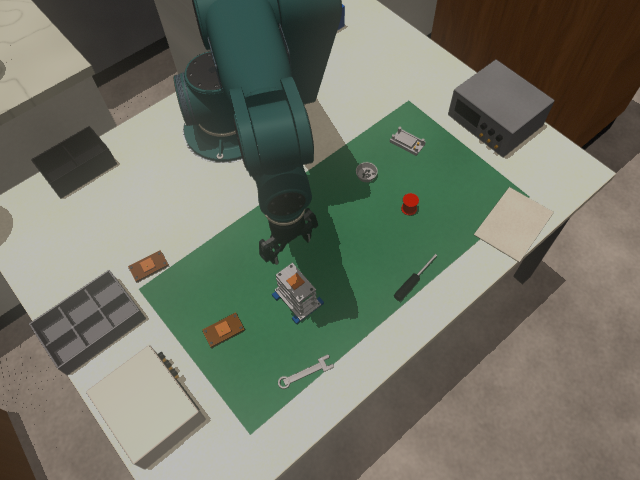

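The overlay (patch edges at crop rows 362 to 511) matches a plate centred over the stand to about 1 mm. The scene view shows the stack level, with the radio tray, spool, dish and screwdriver where they were. The gripper is clear, so I hand in.

```bash
python3 - <<'E'
from cell import r
print(r.close_job(), r.sense()['time'])
E
```

```text
the job is handed in; nothing more can be done
the job is handed in; nothing more can be done
```

I built the stack on the stand in order (battery, flywheel, circuit board, silver antenna plate) and handed it in at about 36 s; no verdict was reported. Each piece was lowered to contact at its expected height before I let go. I left both brown look-alike plates alone.

**Last checks:**
- Overlays of the expected outlines matched each piece to about 1–2 mm, with long sides within about 0.2° of the stand's.
- The final scene view shows the stack level and the gripper clear. By eye, the radio tray, spool, dish and screwdriver are where they started; I did not measure them again.

**What disagreed:**
- The real finger tips sat about 44 mm behind the reported tool point at grip width, so I gripped with the reported height near −0.04 m.
- The wrist and top cameras differed by about 2 mm in x, so I used values between the two.
- The wrist force showed 6–10 N upward while the jaws closed, well under the limits.
- The last automatic outline fit of the antenna was about 9 mm off. Its outline had merged with the stand's, so I relied on the overlay instead.

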